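# Refit the cooling on two repaired boards

### The job

Put the cooling back on the two repaired circuit boards. On the big chip of the large board, build the stack in this order: first the copper block, then the large finned heat sink on it, then the fan on top; the small pin-fin heat sink goes on the chip of the small board. Set each one flat as it lies now (same side up), centred over the chip and square with the board, leave all of them released and at rest, and leave the flux jar, the solder reel and the screw cup standing where they are.

Things in the scene. Friction and masses are not known exactly. Their poses are not given: they have to be found in the camera images.
- main_board: Large green circuit board, 120 (x) x 140 (y) mm, fixed on the blue mat, its surface 8 mm above the mat. In its middle a black chip 40 mm square with a bright centre, flat top 12 mm above the mat, sides parallel to the board's. Connectors and capacitors up to 20 mm above the mat only near the corners. Origin: on the mat's surface under the chip's centre; z up, x and y along the sides.
- small_board: Small green circuit board, 90 (x) x 80 (y) mm, fixed on the mat, its surface 8 mm above the mat. In its middle a black chip 28 mm square with a bright centre, flat top 12 mm above the mat, sides parallel to the board's. Parts up to 18 mm above the mat only near the corners. Origin: on the mat's surface under the chip's centre; z up, x and y along the sides.
- spreader: Loose plain copper block (heat spreader), square, 42 x 42 x 10 mm high, about 0.155 kg, lying flat on the mat. Origin: centre of its underside; z up, x and y along its sides. The mat's top is 2 mm above the table.
- heat_sink: Loose large aluminium heat sink with straight upright fins, square, 50 x 50 x 24 mm high, about 0.09 kg, standing on the mat fins up. It can be gripped on either pair of sides and its fin tops carry the fan. Origin: centre of its underside; z up, y along the fins.
- fan: Loose black square cooling fan, 50 x 50 x 15 mm high, about 0.035 kg, lying flat on the mat with its hub facing up, a square frame with grey blades inside. Grip it by the outside of the frame, either pair of sides. Origin: centre of its underside; z up, x and y along its sides.
- small_sink: Loose small aluminium heat sink with 5 x 5 upright square pins, square, 30 x 30 x 20 mm high, about 0.03 kg, standing on the mat pins up. It can be gripped on either pair of sides. Origin: centre of its underside; z up, x and y along its sides.
- flux_jar: Bystander: small round white jar with black cap, 27 mm across, 26 mm high, loose on the mat. Origin: centre of its underside.
- solder_reel: Bystander: small reel of solder with white flanges, 44 mm across, 28 mm high, standing on its flange, loose on the mat. Origin: centre of its underside.
- screw_cup: Bystander: small open red plastic cup with screws in it, 46 mm across at the rim, 26 mm high, loose on the mat. Origin: centre of its underside.
Mind the look-alikes: they are no part of the job. Leave any blue or purple look-alike of the heat_sink alone.

How it is judged:
On the way, in this order (a step that is already met when the one before it is completed fails the run):
1. the copper block lies on the big chip of the large board (horizontal distance between spreader and main_board below 0.01 m and z of spreader in the frame of main_board between 0.008 and 0.016 m and angle between spreader's own z axis and vertical below 0.1 rad and (angle between the x axis of spreader and the x axis of main_board, either way round below 0.2 rad or angle between the x axis of spreader and the y axis of main_board, either way round below 0.2 rad)), for 0.2 s.
2. the large heat sink stands on the copper block (all of step 1 and horizontal distance between heat_sink and main_board below 0.01 m and z of heat_sink in the frame of main_board between 0.018 and 0.026 m and angle between heat_sink's own z axis and vertical below 0.1 rad and (angle between the x axis of heat_sink and the x axis of main_board, either way round below 0.2 rad or angle between the x axis of heat_sink and the y axis of main_board, either way round below 0.2 rad)), for 0.2 s.
3. the fan lies on the large heat sink (all of step 2 and horizontal distance between fan and main_board below 0.01 m and z of fan in the frame of main_board between 0.042 and 0.05 m and angle between fan's own z axis and vertical below 0.1 rad and (angle between the x axis of fan and the x axis of main_board, either way round below 0.2 rad or angle between the x axis of fan and the y axis of main_board, either way round below 0.2 rad)), for 0.2 s.
At the end, for the whole second after the job is handed in: Block, large sink and fan stacked in that order on the large board's chip, small sink on the small board's chip: each within 10 mm of the chip's centre, within 4 mm of its right height, level within 0.1 rad, square with the board within 0.2 rad (any quarter turn), released and at rest (all of step 3 and horizontal distance between small_sink and small_board below 0.01 m and z of small_sink in the frame of small_board between 0.008 and 0.016 m and angle between small_sink's own z axis and vertical below 0.1 rad and (angle between the x axis of small_sink and the x axis of small_board, either way round below 0.2 rad or angle between the x axis of small_sink and the y axis of small_board, either way round below 0.2 rad) and linear speed of each of spreader, heat_sink, fan, small_sink below 0.01 m/s and angular speed of each of spreader, heat_sink, fan, small_sink below 0.1 rad/s); the robot touches nothing.
It fails at once if the flux jar is shifted more than 30 mm or tipped over (distance of flux_jar from where it was at the start of the episode above 0.03 m or angle between flux_jar's own z axis and vertical above 0.5 rad).
It fails at once if the solder reel is shifted more than 30 mm or tipped over (distance of solder_reel from where it was at the start of the episode above 0.03 m or angle between solder_reel's own z axis and vertical above 0.5 rad).
It fails at once if the screw cup is shifted more than 30 mm or tipped over (distance of screw_cup from where it was at the start of the episode above 0.03 m or angle between screw_cup's own z axis and vertical above 0.5 rad).
It also fails if it takes over 104 s, if anything falls off the work surface, if the arm or the gripper's body presses on something with over 40 N, if the wrist force passes 120 N, or if a joint passes its speed limit or range.

### The arm

A 6-joint arm with a two-finger parallel gripper is mounted at the origin on the work surface. World frame = base frame: x ahead of the robot, y to its left, z up, the work surface at z = 0. Lengths are in m, angles in rad, forces in N, time in s.
With the tool pointing down it reaches from about 0.15 to 0.775 m from the base axis. Payload 6.1 kg.
Tool frame: the origin (TCP) lies on the front face of the gripper's body, between the roots of the fingers; the fingertips stand bot.tips_ahead ahead of it and the grasp point (between the pads) lies 54 mm ahead of it (bot.tips_ahead is the distance from the TCP to the fingertips, in m); x points along the fingers, y is the direction in which the jaws open and shut, and the axes are right-handed (so a half turn about x gives the same grasp; the last joint's range is limited). The gripper opens to 85 mm and grips with 20 to 120 N. Pads are 22 mm wide; open, the fingers measure 114 mm over their backs; the gripper's body (76 mm by 85 mm) begins 54 mm behind the grasp point. The pads swing forward as they close: fully open they stand 13 mm farther back than shut.
Start: joints at [-1.175, 0.126, -0.04, 1.405, 0, 1.571], TCP at [0.202, -0.484, 0.304] pointing down, gripper open.
Joint ranges: [-2.72, 2.72], [-0.95, 1.95], [-1.27, 1.35], [-1.78, 2.02], [-1.46, 1.47], [-3.14, 3.14]. Speed limits (rad/s): [2.39, 2.39, 3.01, 3.14, 3.14, 3.14].

### API

Orientations are given as a rotation vector (axis times angle).
In Python, from cell import bot gives the robot as it stands.
- The arm moves only by the shell command python3 -m handwheel 'ROWS'. ROWS is text: rows parted by semicolons, each of 7 numbers parted by spaces: the shift along the world's x, y, z in units of 0.3 m (1.0 is 0.3 m), then the turn, a rotation vector about the world's x, y, z in units of 180 degrees (1.0 is 180 degrees), then the opening, from 0 (shut) to 1 (fully open). In form: dx dy dz ax ay az claw; .... A call has 1 to 20 rows; each row is the pose to reach, as a shift and turn from the pose commanded when the call began, turning the shorter way round; what a row does not reach only later rows make up. A row lasts 1/10 s, in which the tool goes at most 50 mm and 8.59 degrees, less where a joint would pass 70% of its speed; a pose out of reach is approached as far as the arm can. A call with a number of a shift or a turn outside -1 to 1 is refused whole. A call with a gripper value outside its range is refused whole. The fingers move at their own pace and stop on an object; the grip force is fixed at half the most. Time passes only in rows, so rows that repeat a pose let the fingers close. It gives the time, the measured TCP pose, the force and the opening at its end, in the units of the state.
- bot.sense(): the state, without advancing time (a new reading comes with each control period).
- bot.snapshot(name): name is "scene" or "side" or "wrist"; returns a dict with "img" (384x512x3 uint8, blue, green, red), "z_map" (384x512 float32, m along the optical axis (not along the pixel's ray), 0 where there is no reading), "K" (3x3 intrinsics, pixels), "R" (3x3) and "t" (3): a world point X has camera coordinates R X + t. Camera axes: x right, y down, z forward; pixel columns grow to the right and rows downward; lengths in m; the calibration is good to about 2 mm. A picture is of the moment at which its call begins.
- bot.hand_in(): hands the job in, once; it reports no verdict.
The state is a dict: "time_s": time; "q": joint angles; "joint_vel": joint speeds; "joint_efforts": joint torques, N m; "position": TCP position; "ee_rot": TCP orientation; "contact_force": force on the tool from outside, world axes, zero at the start; "moment": the same for the moment, N m; "finger_gap": opening from 0.0 (shut) to 1.0 (fully open).
Only numpy, scipy, OpenCV 4.12 (cv2) and the standard library are available. Lean on these libraries where they do the work, as an engineer would, in place of code of your own. Each camera call takes 0.05 s, during which the arm holds its last target.

## Working session

There is one attempt and no reset: what is moved stays moved. The work goes in short steps, Python scripts to look and compute and a shell command to move; the robot and the scene stay as the last step left them, time stands still between calls to the robot, and variables do not carry over. Pictures are saved under pics/ and viewed, and the job is handed in when it is done.

```bash
ls; mkdir -p pics
python3 - <<'E'
from cell import bot
import cv2,numpy as np
print(bot.sense(), bot.tips_ahead)
for n in ("scene","side","wrist"):
    s=bot.snapshot(n); cv2.imwrite(f"pics/{n}0.png",s["img"]); np.savez(f"{n}0.npz",**s)
    print(n,s["K"].tolist(),s["R"].round(3).tolist(),s["t"].round(3).tolist())
E
```

```text
pics
{'time_s': 0.0, 'q': array([-1.17503620e+00,  1.26372213e-01, -4.06279485e-02,  1.40536235e+00,
       -5.41959044e-06,  1.57080839e+00]), 'joint_vel': array([-6.94494369e-04, -7.29158923e-04, -7.33377048e-05,  1.45673283e-03,
       -2.32500388e-04, -1.38751880e-03]), 'joint_efforts': array([-1.34762777e-04, -4.35915077e+01,  3.52924204e+01,  1.73005345e-02,
       -7.56563077e-05,  5.56359097e-06]), 'position': array([ 0.20228074, -0.48415494,  0.30312331]), 'ee_rot': array([ 2.00446853,  0.40352429, -2.00510897]), 'contact_force': array([ 0.04177796, -0.26968493, -0.42934376]), 'moment': array([ 0.08684476, -0.03672083,  0.03154321]), 'finger_gap': 0.9979257579189064} 0.0726
scene [[469.15823524292796, 0.0, 252.26849205189095], [0.0, 469.15823524292796, 191.12360368794737], [0.0, 0.0, 1.0]] [[0.551, 0.835, -0.002], [0.52, -0.345, -0.782], [-0.653, 0.43, -0.624]] [-0.315, -0.242, 1.518]
side [[426.50523542720896, 0.0, 256.6650960600265], [0.0, 426.50523542720896, 190.27400659697813], [0.0, 0.0, 1.0]] [[-0.918, -0.397, -0.017], [-0.262, 0.635, -0.727], [0.299, -0.662, -0.687]] [0.514, 0.161, 0.768]
wrist [[293.41385922148226, 0.0, 251.10463975893916], [0.0, 293.41385922148226, 189.44049255546173], [0.0, 0.0, 1.0]] [[0.386, -0.922, -0.002], [-0.883, -0.37, 0.29], [-0.268, -0.111, -0.957]] [-0.524, -0.04, 0.38]
```

View pics/scene0.png

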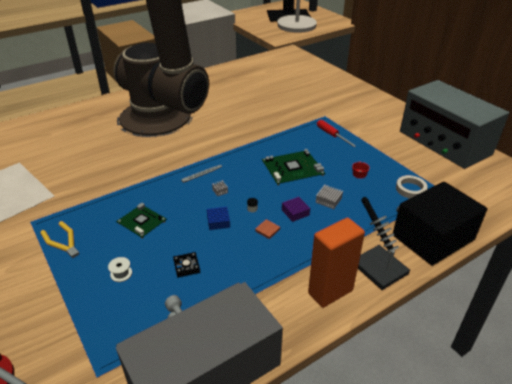

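View pics/side0.png

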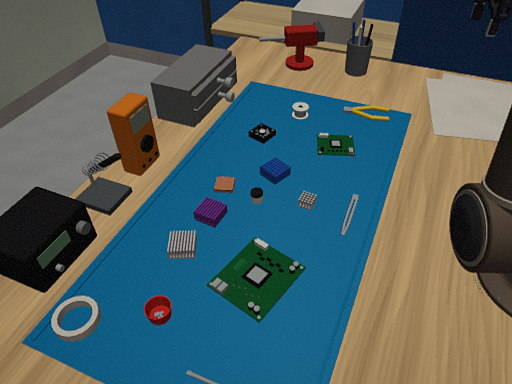

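View pics/wrist0.png

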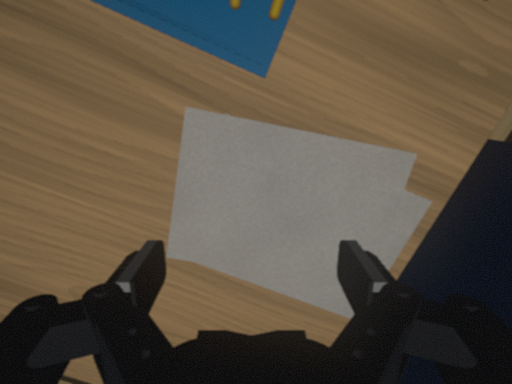

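The side view shows the copper block at (225,184), fan (262,132), small sink (307,200), main board (257,277) and small board (336,145). There are three finned sinks: silver (182,244), purple (210,211) and blue (275,170). Only the silver one is plain aluminium, so that is the one meant. I'll measure them all next.

```bash
cat > h.py <<'E'
import cv2,numpy as np
def pts(s):
    z=s["z_map"]; v,u=np.mgrid[:384,:512]; K=s["K"]
    c=np.stack([(u-K[0,2])/K[0,0]*z,(v-K[1,2])/K[1,1]*z,z],-1)
    return (c-s["t"])@s["R"]          # R^T(c-t)
def ray(s,uv,h):
    uv=np.atleast_2d(np.float64(uv)); K=s["K"]
    d=np.c_[(uv[:,0]-K[0,2])/K[0,0],(uv[:,1]-K[1,2])/K[1,1],np.ones(len(uv))]@s["R"]
    o=-s["R"].T@s["t"]; return (o+d*((h-o[2])/d[:,2])[:,None])[:,:2]
E
python3 - <<'E'
import cv2,numpy as np
from h import *
rois=dict(sink=(182,244,22),purple=(210,211,20),blue=(275,170,20),copper=(225,184,17),fan=(262,132,19),ssink=(307,200,15),main=(257,277,55),small=(336,145,27),jar=(257,195,13),reel=(300,110,14),cup=(158,310,20))
s=dict(np.load("side0.npz")); P=pts(s); hsv=cv2.cvtColor(s["img"],cv2.COLOR_BGR2HSV)
print("mat z",np.median(P[220:240,110:140,2]))
for k,(u,v,r) in rois.items():
    Q=P[v-r:v+r,u-r:u+r].reshape(-1,3); Q=Q[Q[:,2]<.1]
    zs=Q[:,2]; top=np.percentile(zs[zs>.006],95) if (zs>.006).any() else 0
    m=zs>(top-.006 if k not in("main","small") else .006)
    T=Q[m]
    rc=cv2.minAreaRect(T[:,:2].astype(np.float32)*1000)
    print(k,m.sum(),"top %.4f"%top,"med",T.mean(0).round(4),"rect",np.round(rc[0],1),np.round(rc[1],1),round(rc[2],1))
im=cv2.resize(s["img"][90:330,130:370],(720,720),interpolation=cv2.INTER_CUBIC); cv2.imwrite("pics/side0c.png",im[:, :][:600])
E
```

```text
mat z 0.0014152340876594192
sink 426 top 0.0271 med [0.635  0.1902 0.0251] rect [635.1 189. ] [50.3 51.7] 24.7
purple 449 top 0.0269 med [0.6254 0.0915 0.0246] rect [626.2  89.9] [52.8 52.3] 86.8
blue 359 top 0.0270 med [ 0.5504 -0.0788  0.0247] rect [560.6 -54.7] [113.   54.5] 71.4
copper 266 top 0.0146 med [0.6395 0.0026 0.0121] rect [633.4  21.6] [42.7 94.3] 16.3
fan 215 top 0.0174 med [ 0.6361 -0.2103  0.015 ] rect [ 637.3 -210.9] [52.7 52.5] 72.3
ssink 131 top 0.0223 med [ 0.4523 -0.0196  0.02  ] rect [452.5 -20.5] [31.  30.5] 85.5
main 4372 top 0.0191 med [0.4746 0.2012 0.0109] rect [529.  182.4] [142.3 232.9] 75.3
small 760 top 0.0167 med [ 0.451  -0.233   0.0104] rect [ 450.9 -234.8] [89.8 85.2] 19.1
jar 106 top 0.0288 med [0.5556 0.0124 0.027 ] rect [555.4  11.6] [26.8 26.4] 38.5
reel 132 top 0.0306 med [ 0.578  -0.3349  0.029 ] rect [ 578.5 -336.6] [43.7 45.3] 25.5
cup 178 top 0.0284 med [0.5991 0.3291 0.0261] rect [597.4 329.6] [43.1 45.7] 32.1
```

View pics/side0c.png

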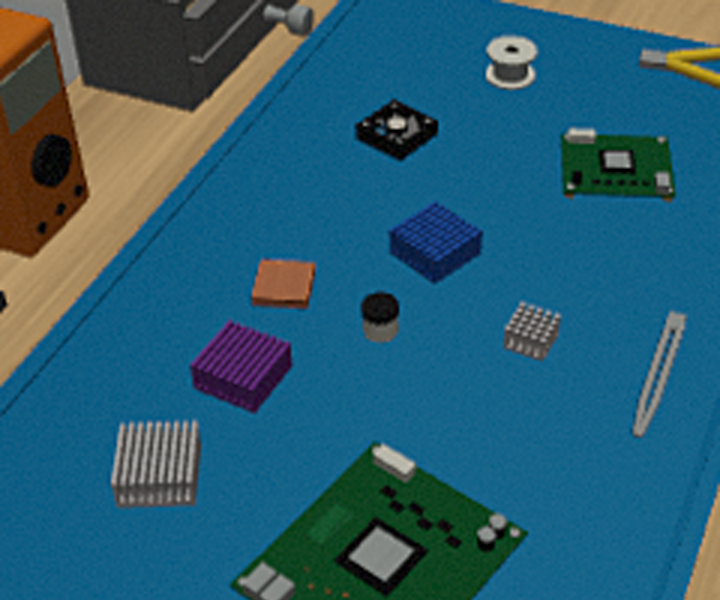

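The crop confirms it: the silver straight-finned sink is at crop (155,462), and the purple and blue ones are the look-alikes. Next, the exact chip poses, the copper block, and a cross-check in the scene view.

```bash
cat > m1.py <<'E'
import cv2,numpy as np
from h import *
def rect(W):
    r=cv2.minAreaRect(np.float32(W*1000)); return np.round(r[0],1),np.round(r[1],1),round(r[2],1)
for n,rois in (("side",dict(main=(257,277,55),small=(336,145,25),copper=(225,184,17))),("scene",dict(main=(293,165,35),small=(142,219,28),copper=(268,229,16)))):
    s=dict(np.load(n+"0.npz")); P=pts(s); hsv=cv2.cvtColor(s["img"],cv2.COLOR_BGR2HSV)
    for k,(u,v,r) in rois.items():
        H=hsv[v-r:v+r,u-r:u+r]; B=s["img"][v-r:v+r,u-r:u+r]
        if k=="copper": m=(H[...,0]<20)&(H[...,1]>90); h=.012
        else: m=(H[...,1]<60)&(H[...,2]>110); h=.014
        if k!="copper":
            c0=r; nn,lab,st,ce=cv2.connectedComponentsWithStats(m.astype(np.uint8))
            i=min(range(1,nn),key=lambda i:np.hypot(*(ce[i]-r))if st[i,4]>8 else 99)
            m=lab==i
            g=(H[...,0]>45)&(H[...,0]<80)&(H[...,1]>80)
            yy,xx=np.nonzero(g); print(n,k,"green",rect(ray(s,np.c_[xx+u-r,yy+v-r],.010)))
        else:
            pz=P[v-r:v+r,u-r:u+r,2]; m&=pz>.009
        yy,xx=np.nonzero(m); W=ray(s,np.c_[xx+u-r,yy+v-r],h)
        print(n,k,len(xx),"mean",(W.mean(0)*1000).round(1),rect(W))
s=dict(np.load("scene0.npz")); P=pts(s)
for k,(u,v,r) in dict(sink=(329,195,18),fan=(186,264,18),ssink=(220,188,11)).items():
    Q=P[v-r:v+r,u-r:u+r].reshape(-1,3); top=np.percentile(Q[:,2],97); T=Q[Q[:,2]>top-.005]; print(k,"top",top.round(4),rect(T[:,:2]))
E
python3 m1.py
```

```text
side main green (array([474.6, 196.8]), array([139. , 119.1]), 75.1)
side main 190 mean [475.1 196.3] (array([475.4, 196.6]), array([27.2, 26.8]), 73.8)
side small green (array([ 450.3, -234.8]), array([87.8, 79.7]), 19.4)
side small 35 mean [ 450.3 -235.8] (array([ 450.4, -235.4]), array([17.6, 16.2]), 22.1)
side copper 245 mean [639.3  -0.7] (array([639.3,  -0.9]), array([41.1, 44.1]), 17.9)
scene main green (array([477.7, 194.3]), array([133.9, 114.2]), 75.7)
scene main 44 mean [475.6 195.9] (array([475.4, 196.1]), array([24.3, 21.9]), 75.0)
scene small green (array([ 454.6, -237.5]), array([86.8, 75.1]), 19.2)
scene small 27 mean [ 452.  -237.2] (array([ 452.1, -237.1]), array([12.9, 14.7]), 30.5)
scene copper 205 mean [644.9  -5.8] (array([644.7,  -5.5]), array([42.7, 43.8]), 18.3)
sink top 0.0264 (array([ 941.4, -141.7]), array([ 61.5, 960. ]), 42.8)
fan top 0.0172 (array([ 956.5, -326.3]), array([ 51.4, 727.4]), 70.4)
ssink top 0.0218 (array([ 868.1, -234.8]), array([ 37.5, 968.7]), 62.8)
```

```bash
cat >> h.py <<'E'
from scipy.spatial.transform import Rotation as Rn
def go(x,y,z,jaw,st):
    """shift/turn in move units from the measured pose; jaw = world angle (deg, mod 180; mod 90 tried outside)"""
    R=Rn.from_rotvec(st["ee_rot"]).as_matrix()
    best=None
    for k in range(2):
        a=np.radians(jaw+180*k); X=np.array([0,0,-1.]); Y=np.array([np.cos(a),np.sin(a),0])
        T=np.c_[X,Y,np.cross(X,Y)]; rv=Rn.from_matrix(T@R.T).as_rotvec()
        if best is None or np.linalg.norm(rv)<np.linalg.norm(best): best=rv
    d=(np.array([x,y,z])-st["position"])/.3
    return d.round(4),(best/np.pi).round(4)
def info(st):
    R=Rn.from_rotvec(st["ee_rot"]).as_matrix()
    return dict(t=round(st["time_s"],2),p=st["position"].round(4),jaw=round(np.degrees(np.arctan2(R[1,1],R[0,1])),2),xax=R[:,0].round(3),q=st["q"].round(2),F=st["contact_force"].round(1),gap=round(st["finger_gap"],3))
E
python3 - <<'E'
from h import *; from cell import bot
st=bot.sense(); print(info(st), bot.tips_ahead)
for j in (17.5,107.5): print(j,go(.640,-.001,.22,j,st))
E
```

```text
{'t': 0.15, 'p': array([ 0.2023, -0.4842,  0.3033]), 'jaw': np.float64(-67.32), 'xax': array([-0.   ,  0.001, -1.   ]), 'q': array([-1.18,  0.13, -0.04,  1.41,  0.  ,  1.57]), 'F': array([-1.1, -0.6, -0.8]), 'gap': 1.006} 0.0726
17.5 (array([ 1.4589,  1.6107, -0.2777]), array([-2.000e-04, -4.000e-04,  4.712e-01]))
107.5 (array([ 1.4589,  1.6107, -0.2777]), array([-0.0004, -0.0001, -0.0288]))
```

```bash
python3 -m handwheel '1 1 0 0 0 0.4712 0;1 1 0 0 0 0.4712 0;1 1 0 0 0 0.4712 0;1 1 0 0 0 0.4712 0;1 1 0 0 0 0.4712 0;1 1 0 0 0 0.4712 0;1 1 0 0 0 0.4712 0;1 1 0 0 0 0.4712 0;1 1 0 0 0 0.4712 0;1 1 0 0 0 0.4712 0;1 1 0 0 0 0.4712 0;1 1 0 0 0 0.4712 0'
python3 - <<'E'
from h import *; from cell import bot
st=bot.sense(); print(info(st), bot.tips_ahead)
for j in (17.5,): print(j,go(.58,-.001,.25,j,st))
E
```

```text
time_s: 1.35
position: [0.5022, -0.1844, 0.3036]
ee_rot: [0.984, 1.338, -0.984]
contact_force: [0.0, -0.0, 0.3]
finger_gap: -0.0
{'t': 1.35, 'p': array([ 0.5022, -0.1844,  0.3036]), 'jaw': np.float64(17.31), 'xax': array([-0.001,  0.   , -1.   ]), 'q': array([-0.35,  0.15, -0.02,  1.41, -0.  ,  0.92]), 'F': array([ 0. , -0. ,  0.3]), 'gap': -0.0} 0.0726
17.5 (array([ 0.2593,  0.6114, -0.1788]), array([-0.    , -0.0002,  0.001 ]))
```

```bash
python3 -m handwheel '0.26 0.61 -0.1 0 0 0 0.8;0.26 0.61 -0.1 0 0 0 0.8;0.26 0.61 -0.1 0 0 0 0.8;0.26 0.61 -0.1 0 0 0 0.8;0.26 0.61 -0.1 0 0 0 0.8;0.26 0.61 -0.1 0 0 0 0.8'
python3 - <<'E'
from h import *; from cell import bot
st=bot.sense(); print(info(st))
s=bot.snapshot("wrist"); cv2.imwrite("pics/w1.png",s["img"]); np.savez("w1.npz",**s)
print(-s["R"].T@s["t"], s["R"][2])
E
```

```text
time_s: 1.95
position: [0.5803, -0.001, 0.2734]
ee_rot: [0.981, 1.339, -0.983]
contact_force: [-0.3, -0.8, 0.0]
finger_gap: 0.802
{'t': 1.95, 'p': array([ 0.5803, -0.001 ,  0.2734]), 'jaw': np.float64(17.45), 'xax': array([-0.001, -0.   , -1.   ]), 'q': array([-0.  ,  0.23,  0.02,  1.36, -0.  ,  1.26]), 'F': array([-0.3, -0.8,  0. ]), 'gap': 0.802}
[0.5573774  0.06877875 0.34429681] [ 0.08527787 -0.27627366 -0.95728812]
```

View pics/w1.png

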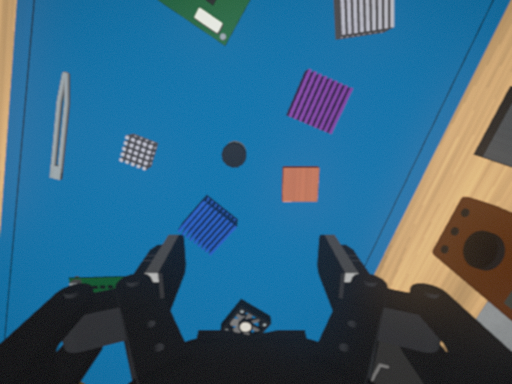

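The wrist view shows copper at (300,185), small sink (138,152), purple (320,100), blue (209,224), jar (234,154) and part of the silver sink (365,15). I'll measure the copper and small sink here.

Run:
```python
from h import *; from cell import bot
s=dict(np.load("w1.npz")); P=pts(s); hsv=cv2.cvtColor(s["img"],cv2.COLOR_BGR2HSV)
def rect(W):
    r=cv2.minAreaRect(np.float32(W*1000)); return np.round(r[0],1),np.round(r[1],1),round(r[2],1)
for k,(u,v,r,h) in dict(copper=(300,185,25,.012),ss=(138,152,25,.022)).items():
    H=hsv[v-r:v+r,u-r:u+r]
    m=((H[...,0]<20)&(H[...,1]>90)) if k=="copper" else (H[...,1]<80)&(H[...,2]>70)
    yy,xx=np.nonzero(m); W=ray(s,np.c_[xx+u-r,yy+v-r],h); print(k,len(xx),(W.mean(0)*1e3).round(1),rect(W),"zmax",np.percentile(P[v-r:v+r,u-r:u+r,2],95).round(4))
st=bot.sense(); print(go(.640,-.001,.10,17.5,st))
```

```text
copper 1166 [639.3  -2.9] (array([639.4,  -3.3]), array([40.5, 40.3]), 17.5) zmax 0.0138
ss 898 [453.8 -20. ] (array([453.5, -20.5]), array([34.8, 34.5]), 85.7) zmax 0.0231
(array([ 0.1997,  0.0033, -0.5796]), array([ 0.0001, -0.0002,  0.0006]))
```

```bash
python3 -m handwheel '0.197 -0.004 -0.3 0 0 0 0.75;0.197 -0.004 -0.511 0 0 0 0.75;0.197 -0.004 -0.6 0 0 0 0.75;0.197 -0.004 -0.648 0 0 0 0.75;0.197 -0.004 -0.648 0 0 0 0.75;0.197 -0.004 -0.648 0 0 0 0.75'
python3 - <<'E'
from h import *; from cell import bot
st=bot.sense(); print(info(st))
s=bot.snapshot("wrist"); cv2.imwrite("pics/w2.png",s["img"])
s=bot.snapshot("side"); cv2.imwrite("pics/s2.png",cv2.resize(s["img"][130:250,150:310],(800,600),interpolation=cv2.INTER_CUBIC))
E
```

```text
time_s: 2.6
position: [0.6384, -0.0042, 0.0791]
ee_rot: [0.982, 1.34, -0.985]
contact_force: [0.2, 0.4, 0.7]
finger_gap: 0.748
{'t': 2.6, 'p': array([ 0.6384, -0.0042,  0.0791]), 'jaw': np.float64(17.33), 'xax': array([-0.003, -0.   , -1.   ]), 'q': array([-0.01,  0.42, -0.15,  1.  , -0.  ,  1.26]), 'F': array([0.2, 0.4, 0.7]), 'gap': 0.748}
```

View pics/s2.png

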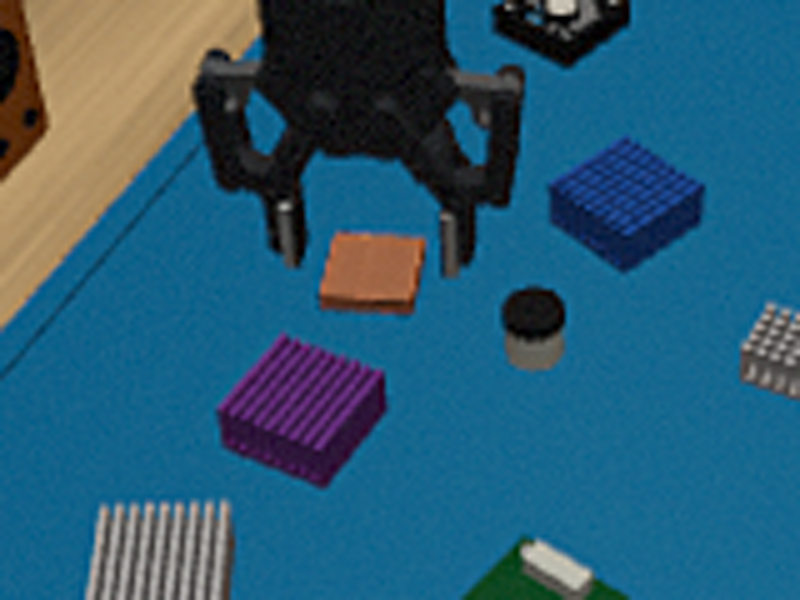

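View pics/w2.png

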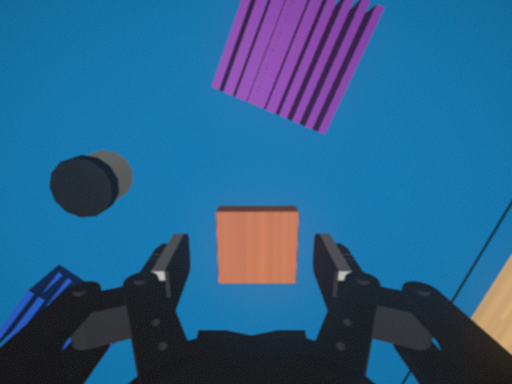

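Run:
```python
from h import *; from cell import bot
s=bot.snapshot("side"); P=pts(s); V=s["img"].max(2)
for u0 in (206,209,238,240,242):
    print(u0,[(v,P[v,u0].round(3).tolist(),int(V[v,u0])) for v in range(176,190,2)])
```

```text
206 [(176, [0.671, 0.019, 0.039], 80), (178, [0.671, 0.02, 0.035], 77), (180, [0.674, 0.017, 0.025], 75), (182, [0.673, 0.019, 0.021], 103), (184, [0.683, 0.006, 0.001], 142), (186, [0.678, 0.013, 0.003], 140), (188, [0.676, 0.018, 0.001], 140)]
209 [(176, [0.673, 0.005, 0.028], 3), (178, [0.671, 0.008, 0.025], 16), (180, [0.669, 0.012, 0.023], 4), (182, [0.669, 0.014, 0.019], 71), (184, [0.676, 0.005, 0.002], 143), (186, [0.674, 0.008, -0.0], 139), (188, [0.67, 0.015, 0.001], 141)]
238 [(176, [0.605, -0.004, 0.044], 73), (178, [0.605, -0.004, 0.038], 56), (180, [0.605, -0.003, 0.033], 59), (182, [0.605, -0.003, 0.027], 57), (184, [0.605, -0.001, 0.022], 69), (186, [0.612, -0.015, 0.002], 144), (188, [0.609, -0.008, 0.002], 141)]
240 [(176, [0.601, -0.007, 0.042], 63), (178, [0.601, -0.006, 0.037], 64), (180, [0.6, -0.004, 0.033], 77), (182, [0.6, -0.003, 0.028], 76), (184, [0.603, -0.007, 0.018], 76), (186, [0.608, -0.016, 0.002], 145), (188, [0.606, -0.012, 0.0], 141)]
242 [(176, [0.598, -0.009, 0.041], 23), (178, [0.598, -0.008, 0.036], 17), (180, [0.599, -0.011, 0.028], 10), (182, [0.599, -0.009, 0.023], 71), (184, [0.607, -0.025, 0.001], 146), (186, [0.604, -0.019, 0.001], 141), (188, [0.601, -0.013, 0.001], 143)]
```

```bash
python3 -m handwheel '0.003 0.006 -0.017 0 0 0 0.6;0.003 0.006 -0.017 0 0 0 0.6;0.003 0.006 -0.017 0 0 0 0.6'
cat > tip.py <<'E'
from h import *; from cell import bot
st=bot.sense(); print(info(st))
s=bot.snapshot("side"); P=pts(s); p=st["position"]
d=np.linalg.norm(P[...,:2]-p[:2],axis=2)
R=Rn.from_rotvec(st["ee_rot"]).as_matrix(); y=(P-p)@R[:,1]; z=(P-p)@R[:,2]
dark=(s["img"].max(2)<110)
for sg in (1,-1):
    m=(np.abs(z)<.014)&(y*sg>.0)&(y*sg<.06)&(P[...,2]>.006)&(P[...,2]<p[2]-.03)&dark
    q=P[m]; print(sg,m.sum(),"tip z",np.sort(q[:,2])[:6].round(4))
E
python3 tip.py
```

```text
time_s: 3.05
position: [0.6406, -0.0006, 0.0753]
ee_rot: [0.982, 1.337, -0.98]
contact_force: [0.5, 1.0, 0.6]
finger_gap: 0.596
{'t': 3.05, 'p': array([ 6.406e-01, -6.000e-04,  7.530e-02]), 'jaw': np.float64(17.51), 'xax': array([ 0.001, -0.   , -1.   ]), 'q': array([-0.  ,  0.43, -0.16,  0.99, -0.  ,  1.26]), 'F': array([0.5, 1. , 0.6]), 'gap': 0.596}
1 97 tip z [0.0073 0.008  0.0088 0.0088 0.0092 0.0099]
-1 83 tip z [0.0072 0.0077 0.0085 0.0106 0.0117 0.0118]
```

```bash
python3 -m handwheel '0 0 -0.01 0 0 0 0.6;0 0 -0.01 0 0 0 0.6;0 0 -0.01 0 0 0 0.3;0 0 -0.01 0 0 0 0.3;0 0 -0.01 0 0 0 0.3;0 0 -0.01 0 0 0 0.3'; python3 tip.py
```

```text
time_s: 3.7
position: [0.6413, -0.0008, 0.0733]
ee_rot: [0.982, 1.336, -0.98]
contact_force: [-0.3, -0.2, 11.5]
finger_gap: 0.474
{'t': 3.7, 'p': array([ 0.6413, -0.0008,  0.0733]), 'jaw': np.float64(17.5), 'xax': array([ 0.003, -0.   , -1.   ]), 'q': array([-0.  ,  0.43, -0.16,  0.98, -0.  ,  1.26]), 'F': array([-0.3, -0.2, 11.5]), 'gap': 0.474}
1 90 tip z [0.0087 0.0091 0.0098 0.0107 0.011  0.0116]
-1 80 tip z [0.0062 0.0069 0.0076 0.0085 0.0091 0.0095]
```

```bash
python3 -m handwheel '0 0 0.02 0 0 0 0.3;0 0 0.1 0 0 0 0.3;0 0 0.2 0 0 0 0.3;0 0 0.2 0 0 0 0.3'
python3 - <<'E'
from h import *; from cell import bot
st=bot.sense(); print(info(st))
s=bot.snapshot("wrist"); cv2.imwrite("pics/w3.png",s["img"]);np.savez("w3.npz",**s)
s=bot.snapshot("side"); cv2.imwrite("pics/s3.png",cv2.resize(s["img"][110:230,150:310],(800,600),interpolation=cv2.INTER_CUBIC))
E
```

```text
time_s: 4.15
position: [0.6422, -0.0008, 0.1354]
ee_rot: [0.984, 1.333, -0.978]
contact_force: [0.5, -0.0, -0.7]
finger_gap: 0.472
{'t': 4.15, 'p': array([ 0.6422, -0.0008,  0.1354]), 'jaw': np.float64(17.49), 'xax': array([ 0.006,  0.   , -1.   ]), 'q': array([-0.  ,  0.39, -0.07,  1.1 ,  0.  ,  1.26]), 'F': array([ 0.5, -0. , -0.7]), 'gap': 0.472}
```

View pics/s3.png

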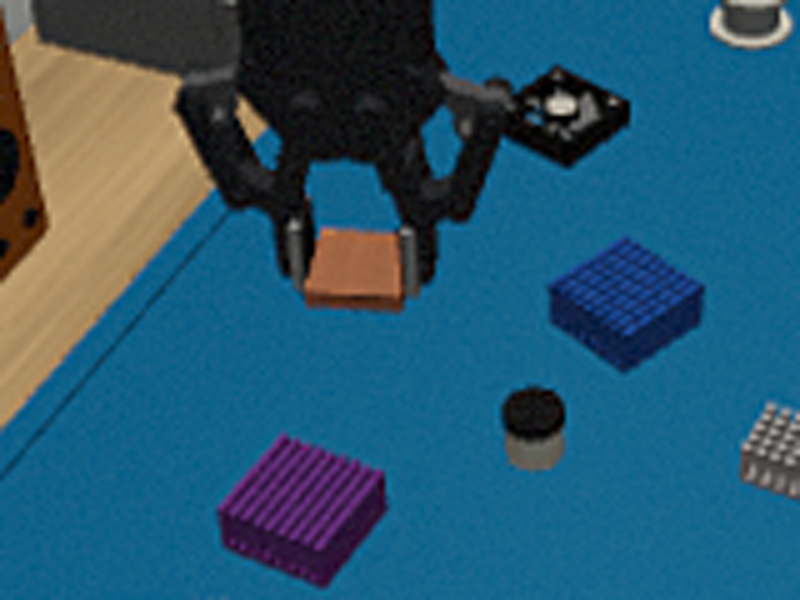

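View pics/w3.png

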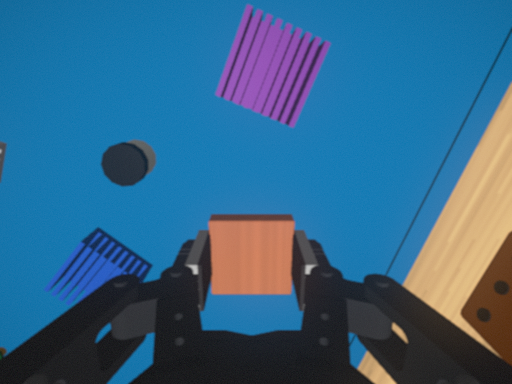

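The block is held level, at side crop (355,270). I'll work out its offset from the TCP and the move to the chip.

```bash
cat >> h.py <<'E'
def rect(W):
    r=cv2.minAreaRect(np.float32(W*1000)); return np.round(r[0],1),np.round(r[1],1),round(r[2],1)
E
python3 - <<'E'
from h import *; from cell import bot
s=dict(np.load("w3.npz")); st=bot.sense(); hsv=cv2.cvtColor(s["img"],cv2.COLOR_BGR2HSV)
m=(hsv[...,0]<20)&(hsv[...,1]>90); m[:200]=0; m[300:]=0; m[:,:200]=0; m[:,305:]=0
yy,xx=np.nonzero(m); P=pts(s)[m]; print("z",np.percentile(P[:,2],[20,50,80]).round(4))
h=np.percentile(P[:,2],60); W=ray(s,np.c_[xx,yy],h); r=rect(W); print(r)
c=r[0]/1e3; print("off",(c-st["position"][:2]).round(4))
# off in tool frame -> after turn of -32.2deg about z
a=np.radians(-32.2); o=c-st["position"][:2]; o2=np.array([[np.cos(a),-np.sin(a)],[np.sin(a),np.cos(a)]])@o
print(o2.round(4)); t=np.array([.4752,.1965])-o2
print(go(t[0],t[1],.16,-14.7,st))
E
```

```text
z [0.0744 0.0749 0.0754]
(array([641.9,  -2.1]), array([42.2, 43.3]), 17.3)
off [ 0.0013 -0.0013]
[ 0.0004 -0.0018]
(array([-0.5526,  0.6637,  0.0951]), array([ 1.000e-04,  2.000e-04, -1.789e-01]))
```

```bash
python3 -m handwheel '-0.1 0.1 0.08 0 0 -0.04 0.3;-0.2 0.25 0.08 0 0 -0.09 0.3;-0.32 0.4 0.08 0 0 -0.13 0.3;-0.44 0.54 0.08 0 0 -0.16 0.3;-0.552 0.664 0.08 0 0 -0.179 0.3;-0.552 0.664 0.08 0 0 -0.179 0.3;-0.552 0.664 0.08 0 0 -0.179 0.3'
python3 - <<'E'
from h import *; from cell import bot
st=bot.sense(); print(info(st)); print(go(.4748,.1983,.095,-14.7,st))
s=bot.snapshot("wrist"); cv2.imwrite("pics/w4.png",s["img"]);np.savez("w4.npz",**s)
E
```

```text
time_s: 4.95
position: [0.4721, 0.1998, 0.1538]
ee_rot: [1.391, 1.08, -1.396]
contact_force: [0.1, -0.6, -2.3]
finger_gap: 0.474
{'t': 4.95, 'p': array([0.4721, 0.1998, 0.1538]), 'jaw': np.float64(-14.5), 'xax': array([-0.003, -0.001, -1.   ]), 'q': array([ 0.4 ,  0.15, -0.35,  1.08,  0.  ,  2.22]), 'F': array([ 0.1, -0.6, -2.3]), 'gap': 0.474}
(array([ 0.0088, -0.0049, -0.196 ]), array([ 0.0003, -0.001 , -0.0011]))
```

View pics/w4.png

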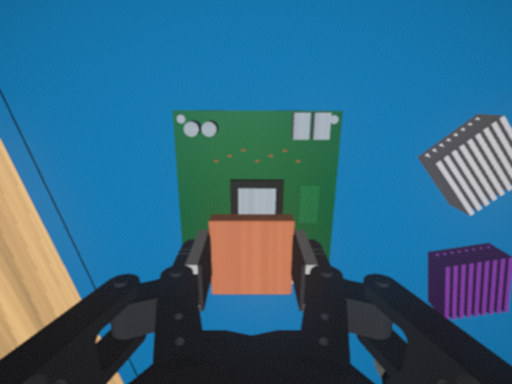

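```bash
python3 -m handwheel '0.009 -0.005 -0.1 0 0 -0.001 0.3;0.009 -0.005 -0.19 0 0 -0.001 0.3;0.009 -0.005 -0.2 0 0 -0.001 0.3;0.009 -0.005 -0.2 0 0 -0.001 0.3'
python3 - <<'E'
from h import *; from cell import bot
st=bot.sense(); print(info(st)); print(go(.4748,.1983,.086,-14.7,st))
s=bot.snapshot("side"); cv2.imwrite("pics/s4.png",cv2.resize(s["img"][210:330,180:340],(800,600),interpolation=cv2.INTER_CUBIC))
E
```

```text
time_s: 5.4
position: [0.4773, 0.1959, 0.0944]
ee_rot: [1.397, 1.075, -1.402]
contact_force: [1.0, 0.3, -0.2]
finger_gap: 0.469
{'t': 5.4, 'p': array([0.4773, 0.1959, 0.0944]), 'jaw': np.float64(-14.98), 'xax': array([-0.003, -0.001, -1.   ]), 'q': array([ 0.39,  0.2 , -0.43,  0.95, -0.  ,  2.22]), 'F': array([ 1. ,  0.3, -0.2]), 'gap': 0.469}
(array([-0.0084,  0.0081, -0.028 ]), array([ 0.0004, -0.0008,  0.0016]))
```

View pics/s4.png

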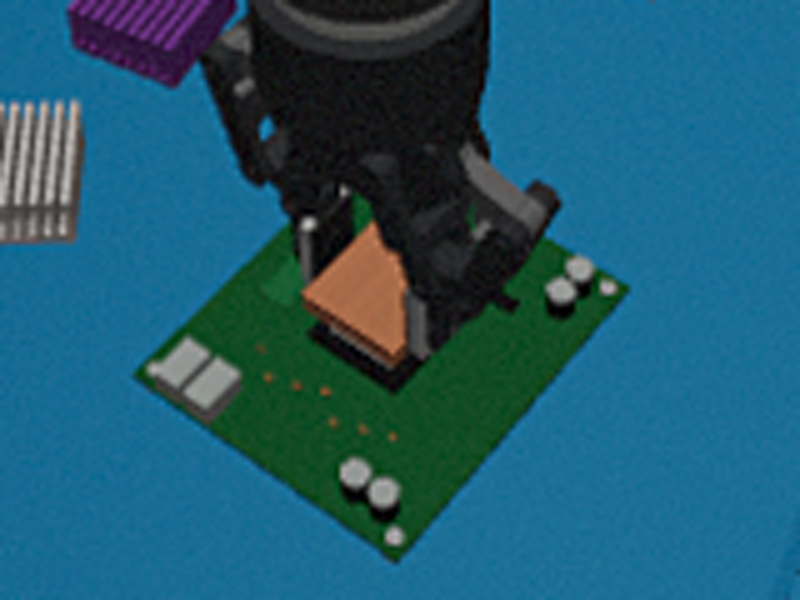

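```bash
python3 -m handwheel '-0.004 0.004 -0.015 0 0 0.001 0.3;-0.004 0.004 -0.025 0 0 0.001 0.3;-0.004 0.004 -0.03 0 0 0.001 0.3;-0.004 0.004 -0.03 0 0 0.001 0.3'
python3 - <<'E'
from h import *; from cell import bot
for i in range(4):
  st=bot.sense(); print(info(st)["p"],info(st)["F"]); bot.snapshot("side")
E
```

```text
time_s: 5.85
position: [0.4763, 0.1981, 0.0865]
ee_rot: [1.396, 1.076, -1.396]
contact_force: [-0.1, 0.7, -1.1]
finger_gap: 0.473
[0.4763 0.1981 0.0865] [-0.1  0.7 -1.1]
[0.4763 0.1982 0.0866] [ 1.  -0.2 -0.8]
[0.4763 0.1982 0.0866] [ 0.2 -0.2 -1.2]
[0.4764 0.1982 0.0866] [ 0.7  0.4 -1.3]
```

```bash
python3 -m handwheel '-0.004 0 -0.004 0 0 0 0.3;-0.004 0 -0.007 0 0 0 0.3;-0.004 0 -0.007 0 0 0 0.3'
```

```text
time_s: 6.35
position: [0.4752, 0.1982, 0.0852]
ee_rot: [1.397, 1.076, -1.395]
contact_force: [-2.8, -1.1, 6.7]
finger_gap: 0.477
```

```bash
python3 -m handwheel '0 0 0 0 0 0 0.75;0 0 0 0 0 0 0.75;0 0 0 0 0 0 0.75;0 0 0.1 0 0 0 0.75;0 0 0.25 0 0 0 0.75;0 0 0.4 0 0 0 0.75;0 0 0.4 0 0 0 0.75;0 0 0.4 0 0 0 0.75'
python3 - <<'E'
from h import *; from cell import bot
st=bot.sense(); print(info(st)); print(go(.60,.185,.23,24.7,st),go(.60,.185,.23,-65.3,st))
s=bot.snapshot("wrist"); cv2.imwrite("pics/w5.png",s["img"]);np.savez("w5.npz",**s)
E
```

```text
time_s: 7.15
position: [0.4757, 0.1984, 0.2052]
ee_rot: [1.398, 1.076, -1.394]
contact_force: [-0.5, -0.6, 0.2]
finger_gap: 0.75
{'t': 7.15, 'p': array([0.4757, 0.1984, 0.2052]), 'jaw': np.float64(-14.73), 'xax': array([ 0.002,  0.001, -1.   ]), 'q': array([ 0.4 ,  0.12, -0.26,  1.19,  0.  ,  2.22]), 'F': array([-0.5, -0.6,  0.2]), 'gap': 0.75}
(array([ 0.4144, -0.0445,  0.0825]), array([-0.0006,  0.0006,  0.219 ])) (array([ 0.4144, -0.0445,  0.0825]), array([ 0.    ,  0.0009, -0.281 ]))
```

View pics/w5.png

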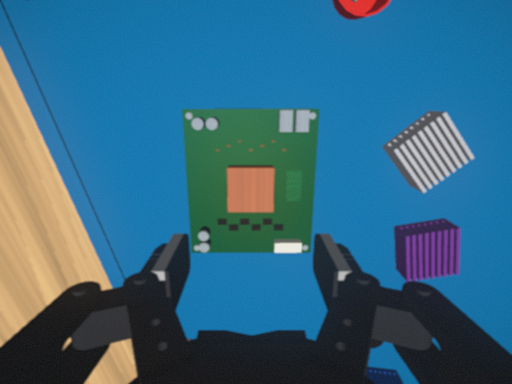

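The copper block sits on the chip at (250,190), square with the board. I'll check its centring against the green board, and measure the silver sink at (428,150).

Run:
```python
from h import *
s=dict(np.load("w5.npz")); hsv=cv2.cvtColor(s["img"],cv2.COLOR_BGR2HSV); P=pts(s)
H=hsv[:260,150:340]; P2=P[:260,150:340]
m=(H[...,0]<20)&(H[...,1]>90)&(P2[...,2]>.018); n,l,stt,c=cv2.connectedComponentsWithStats(m.astype(np.uint8)); m=l==1+stt[1:,4].argmax()
yy,xx=np.nonzero(m); print("copper z",np.median(P2[m][:,2]).round(4),rect(ray(s,np.c_[xx+150,yy],.024)))
g=(H[...,0]>45)&(H[...,0]<80)&(H[...,1]>80); yy,xx=np.nonzero(g); print("board",rect(ray(s,np.c_[xx+150,yy],.010)))
u,v,r=428,150,50; Q=P[v-r:v+r,u-r:u+r]; hs=hsv[v-r:v+r,u-r:u+r]
m=(Q[...,2]>.02)&(hs[...,1]<110); n,l,stt,c=cv2.connectedComponentsWithStats(m.astype(np.uint8)); print(stt[:, 4],c); m=l==1+stt[1:,4].argmax(); print("sink",rect(Q[m][:,:2]),np.percentile(Q[m][:,2],90))
```

```text
copper z 0.0249 (array([474. , 195.7]), array([43.1, 41.8]), 75.3)
board (array([473.8, 195.4]), array([137.7, 117.9]), 75.3)
[6527 3472    1] [[46.50298759 48.38945917]
 [55.14660138 51.58842166]
 [ 6.         47.        ]]
sink (array([587.3, 229.4]), array([ 65.2, 193. ]), 48.4) 0.027427763270108742
```

```bash
python3 -m handwheel '0.13 -0.01 0 0 0 0.05 0.85;0.27 -0.02 0 0 0 0.1 0.85;0.4 -0.03 0 0 0 0.145 0.85;0.53 -0.03 0 0 0 0.19 0.85;0.531 -0.03 0 0 0 0.219 0.85;0.531 -0.03 0 0 0 0.219 0.85;0.531 -0.03 0 0 0 0.219 0.85'
python3 - <<'E'
from h import *; from cell import bot
st=bot.sense(); print(info(st))
s=bot.snapshot("wrist"); cv2.imwrite("pics/w6.png",s["img"]);np.savez("w6.npz",**s)
hsv=cv2.cvtColor(s["img"],cv2.COLOR_BGR2HSV); P=pts(s)
m=((P[...,2]>.018)&(P[...,2]<.034)&(hsv[...,1]<110)).astype(np.uint8); m[:130]=0;m[250:]=0
m=cv2.morphologyEx(m,cv2.MORPH_OPEN,np.ones((3,3)))
n,l,stt,c=cv2.connectedComponentsWithStats(m)
for i in range(1,n):
  if stt[i,4]>100: print(stt[i],rect(P[l==i][:,:2]))
E
```

```text
time_s: 7.9
position: [0.6335, 0.1889, 0.2024]
ee_rot: [0.886, 1.384, -0.89]
contact_force: [0.5, 0.7, -0.1]
finger_gap: 0.854
{'t': 7.9, 'p': array([0.6335, 0.1889, 0.2024]), 'jaw': np.float64(24.56), 'xax': array([-0.003, -0.001, -1.   ]), 'q': array([0.29, 0.4 , 0.1 , 1.27, 0.  , 1.43]), 'F': array([ 0.5,  0.7, -0.1]), 'gap': 0.854}
[ 443  130   69  104 1534] (array([809.7, 274.9]), array([ 5.9, 99.9]), 2.2)
[225 161   5  23 107] (array([607.1, 191.8]), array([ 3.3, 19.2]), 24.3)
[238 161   6  57 228] (array([624.3, 182.5]), array([ 3.3, 50.5]), 25.2)
[252 161   4  57 213] (array([634.7, 187.4]), array([ 2.7, 50.4]), 24.8)
[259 161   4  48 191] (array([638.3, 194.1]), array([ 2.7, 41.6]), 25.1)
[265 161   5  26 113] (array([639.4, 205.1]), array([ 3.3, 22.5]), 25.3)
[272 161   4  56 224] (array([650.4, 195.3]), array([ 3. , 49.5]), 25.5)
[232 168   5  50 208] (array([619.9, 178.3]), array([ 3.3, 45.3]), 25.4)
[ 70 171  29  24 325] (array([494.2, 128.8]), array([11.1, 26.3]), 74.7)
[278 174   5  43 196] (array([658. , 193.1]), array([ 3.3, 39.8]), 25.4)
[245 176   5  42 158] (array([632.1, 179.9]), array([ 3.1, 38.2]), 25.7)
[226 185   5  33 143] (array([617.8, 168.9]), array([ 3.3, 30.4]), 25.1)
[265 188   4  29 115] (array([649.8, 182.5]), array([ 2.7, 27.1]), 25.2)
```

View pics/w6.png

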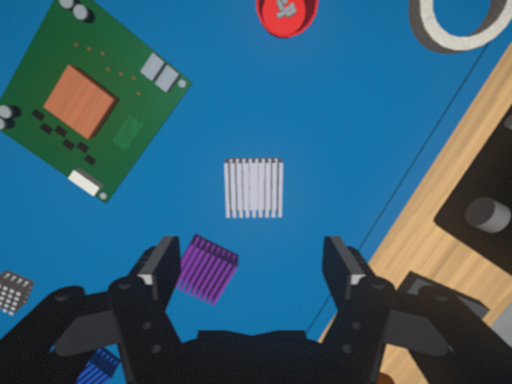

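```bash
python3 -m handwheel '0.005 -0.004 -0.15 0 0 0.003 0.78;0.005 -0.004 -0.3 0 0 0.003 0.78;0.005 -0.004 -0.38 0 0 0.003 0.78;0.005 -0.004 -0.421 0 0 0.003 0.78;0.005 -0.004 -0.421 0 0 0.003 0.78;0.005 -0.004 -0.421 0 0 0.003 0.78;0.005 -0.004 -0.421 0 0 0.003 0.4;0.005 -0.004 -0.421 0 0 0.003 0.4;0.005 -0.004 -0.421 0 0 0.003 0.4;0.005 -0.004 -0.421 0 0 0.003 0.4;0.005 -0.004 -0.421 0 0 0.003 0.4'; python3 tip.py
```

```text
time_s: 9.05
position: [0.6372, 0.1883, 0.0807]
ee_rot: [0.881, 1.383, -0.876]
contact_force: [-1.0, 0.1, 6.2]
finger_gap: 0.571
{'t': 9.05, 'p': array([0.6372, 0.1883, 0.0807]), 'jaw': np.float64(25.22), 'xax': array([ 0.004,  0.001, -1.   ]), 'q': array([ 0.29,  0.46, -0.09,  1.02,  0.  ,  1.42]), 'F': array([-1. ,  0.1,  6.2]), 'gap': 0.571}
1 148 tip z [0.0126 0.0138 0.0154 0.0157 0.0159 0.0159]
-1 146 tip z [0.007  0.0115 0.0123 0.0126 0.0134 0.0137]
```

```bash
python3 -m handwheel '0 0 0.05 0 0 0 0.4;0 0 0.15 0 0 0 0.4;0 0 0.3 0 0 0 0.4;0 0 0.3 0 0 0 0.4;0 0 0.3 0 0 0 0.4'
python3 - <<'E'
from h import *; from cell import bot
st=bot.sense(); print(info(st))
s=bot.snapshot("wrist"); cv2.imwrite("pics/w7.png",s["img"]);np.savez("w7.npz",**s)
s=bot.snapshot("side"); cv2.imwrite("pics/s7.png",cv2.resize(s["img"][150:270,100:260],(800,600),interpolation=cv2.INTER_CUBIC))
E
```

```text
time_s: 9.6
position: [0.6368, 0.1881, 0.1706]
ee_rot: [0.881, 1.383, -0.876]
contact_force: [-0.2, 0.2, -2.0]
finger_gap: 0.572
{'t': 9.6, 'p': array([0.6368, 0.1881, 0.1706]), 'jaw': np.float64(25.23), 'xax': array([ 0.004,  0.001, -1.   ]), 'q': array([ 0.29,  0.41,  0.04,  1.2 , -0.  ,  1.42]), 'F': array([-0.2,  0.2, -2. ]), 'gap': 0.572}
```

View pics/s7.png

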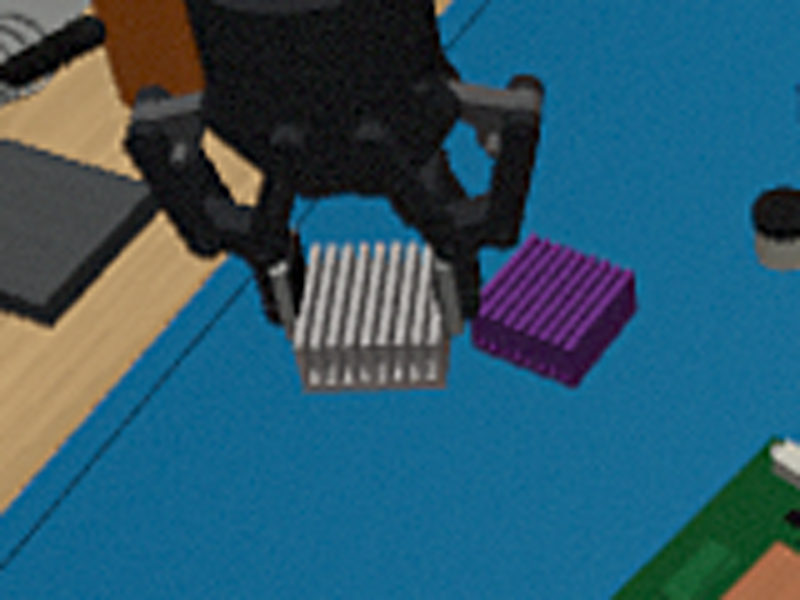

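View pics/w7.png

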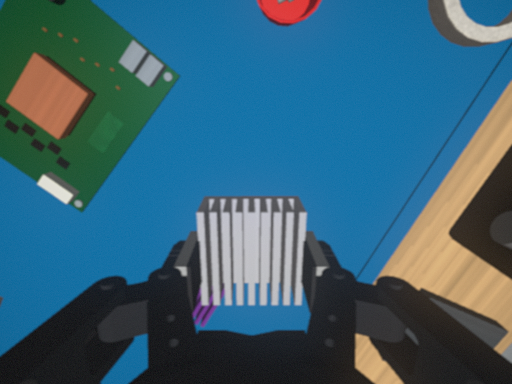

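Run:
```python
from h import *; from cell import bot
s=dict(np.load("w7.npz")); st=bot.sense(); P=pts(s)
m=(s["img"].min(2)>90); m[:190]=0;m[315:]=0;m[:,:190]=0;m[:,312:]=0
z=P[...,2]; zt=np.median(z[m]); print("ztop",zt, "expect",st["position"][2]-.0547)
m&=abs(z-zt)<.006
print(rect(P[m][:,:2]))
yy,xx=np.nonzero(m); r=rect(ray(s,np.c_[xx,yy],zt)); print(r)
o=r[0]/1e3-st["position"][:2]; a=np.radians(-39.9)
o2=np.array([[np.cos(a),-np.sin(a)],[np.sin(a),np.cos(a)]])@o; print(o.round(4),o2.round(4))
t=np.array([.4755,.1965])-o2; print(t,go(t[0],t[1],.17,-14.7,st))
```

```text
ztop 0.11620288278534292 expect 0.11278825998756795
(array([635.9, 188.1]), array([53.8, 51.1]), 25.6)
(array([635.4, 189. ]), array([51.5, 52.2]), 25.1)
[-0.0001  0.0012] [0.0008 0.001 ]
[0.47473984 0.19551286] (array([-0.5357,  0.0259,  0.0084]), array([-0.    , -0.0003, -0.2218]))
```

```bash
python3 -m handwheel '-0.14 0.01 0 0 0 -0.05 0.4;-0.27 0.015 0 0 0 -0.1 0.4;-0.4 0.02 0 0 0 -0.145 0.4;-0.52 0.026 0 0 0 -0.19 0.4;-0.536 0.026 0 0 0 -0.222 0.4;-0.536 0.026 -0.1 0 0 -0.222 0.4;-0.536 0.026 -0.17 0 0 -0.222 0.4;-0.536 0.026 -0.17 0 0 -0.222 0.4;-0.536 0.026 -0.17 0 0 -0.222 0.4'
python3 - <<'E'
from h import *; from cell import bot
for i in range(3):
  st=bot.sense(); print(info(st)); print(go(.4747,.1955,.1027,-14.7,st)); s=bot.snapshot("side")
cv2.imwrite("pics/s8.png",cv2.resize(s["img"][210:330,180:340],(800,600),interpolation=cv2.INTER_CUBIC))
E
```

```text
time_s: 10.6
position: [0.4744, 0.1954, 0.1163]
ee_rot: [1.394, 1.077, -1.398]
contact_force: [-0.2, -0.1, -1.4]
finger_gap: 0.565
{'t': 10.6, 'p': array([0.4744, 0.1954, 0.1163]), 'jaw': np.float64(-14.73), 'xax': array([-0.002, -0.001, -1.   ]), 'q': array([ 0.39,  0.17, -0.4 ,  1.  , -0.  ,  2.22]), 'F': array([-0.2, -0.1, -1.4]), 'gap': 0.565}
(array([ 0.0011,  0.0003, -0.0452]), array([ 0.0003, -0.0008,  0.0001]))
{'t': 10.65, 'p': array([0.4751, 0.1957, 0.1172]), 'jaw': np.float64(-14.73), 'xax': array([-0.001, -0.   , -1.   ]), 'q': array([ 0.39,  0.17, -0.4 ,  1.  ,  0.  ,  2.22]), 'F': array([ 0.8,  0. , -0.9]), 'gap': 0.569}
(array([-0.0014, -0.0005, -0.0483]), array([ 0.0001, -0.0002,  0.0002]))
{'t': 10.7, 'p': array([0.4755, 0.1958, 0.1177]), 'jaw': np.float64(-14.73), 'xax': array([ 0.001,  0.   , -1.   ]), 'q': array([ 0.39,  0.17, -0.4 ,  1.  ,  0.  ,  2.22]), 'F': array([-0.4,  0.7, -0.8]), 'gap': 0.569}
(array([-0.0027, -0.0011, -0.0499]), array([-0.0001,  0.0002,  0.0002]))
```

View pics/s8.png

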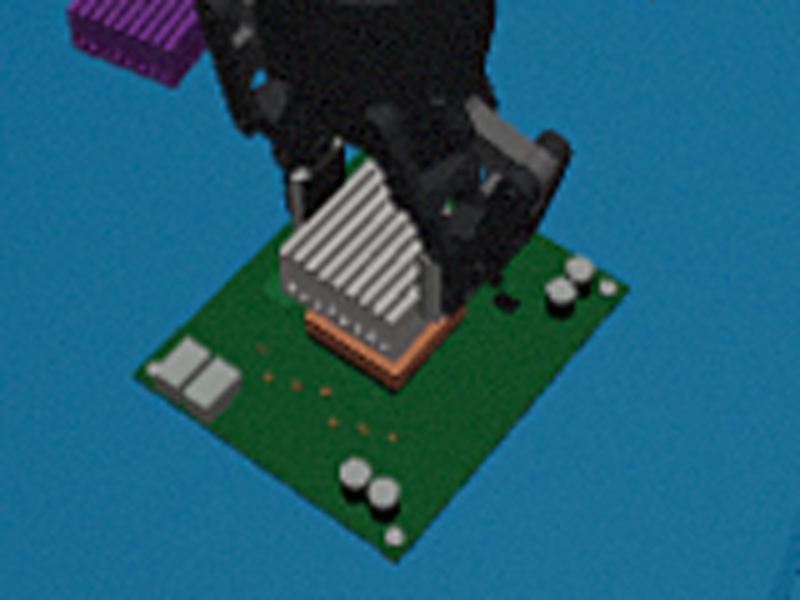

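```bash
python3 -m handwheel '-0.002 -0.001 -0.02 0 0 0 0.4;-0.002 -0.001 -0.04 0 0 0 0.4;-0.002 -0.001 -0.046 0 0 0 0.4;-0.002 -0.001 -0.048 0 0 0 0.4;-0.002 -0.001 -0.048 0 0 0 0.4'
```

```text
time_s: 11.25
position: [0.4743, 0.1953, 0.1026]
ee_rot: [1.396, 1.077, -1.396]
contact_force: [-1.0, -1.1, 1.9]
finger_gap: 0.569
```

```bash
python3 -m handwheel '0 0 -0.003 0 0 0 0.4;0 0 -0.003 0 0 0 0.4'
```

```text
time_s: 11.45
position: [0.4743, 0.1953, 0.1026]
ee_rot: [1.396, 1.076, -1.396]
contact_force: [-5.3, -1.9, 9.3]
finger_gap: 0.567
```

Contact is confirmed at 9 N with z stalled, so I release and rise.

```bash
python3 -m handwheel '0 0 0 0 0 0 0.78;0 0 0 0 0 0 0.78;0 0 0 0 0 0 0.78;0 0 0.1 0 0 0 0.78;0 0 0.25 0 0 0 0.78;0 0 0.38 0 0 0 0.78;0 0 0.38 0 0 0 0.78;0 0 0.38 0 0 0 0.78'
python3 - <<'E'
from h import *; from cell import bot
st=bot.sense(); print(info(st)); print(go(.637,-.211,.21,-17.7,st))
s=bot.snapshot("wrist"); cv2.imwrite("pics/w9.png",s["img"]);np.savez("w9.npz",**s)
s=bot.snapshot("side"); cv2.imwrite("pics/s9.png",cv2.resize(s["img"][210:330,180:340],(800,600),interpolation=cv2.INTER_CUBIC));np.savez("s9.npz",**s)
E
```

```text
time_s: 12.25
position: [0.4751, 0.1956, 0.2165]
ee_rot: [1.398, 1.076, -1.394]
contact_force: [-0.1, -1.1, -0.2]
finger_gap: 0.779
{'t': 12.25, 'p': array([0.4751, 0.1956, 0.2165]), 'jaw': np.float64(-14.73), 'xax': array([ 0.002,  0.001, -1.   ]), 'q': array([ 0.39,  0.12, -0.24,  1.21,  0.  ,  2.22]), 'F': array([-0.1, -1.1, -0.2]), 'gap': 0.779}
(array([ 0.5397, -1.3554, -0.0216]), array([-0.0003,  0.0007, -0.0165]))
```

View pics/w9.png

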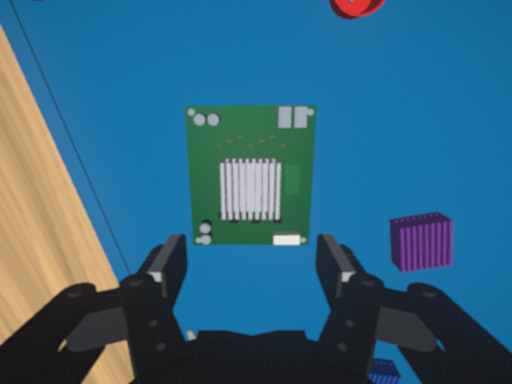

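View pics/s9.png

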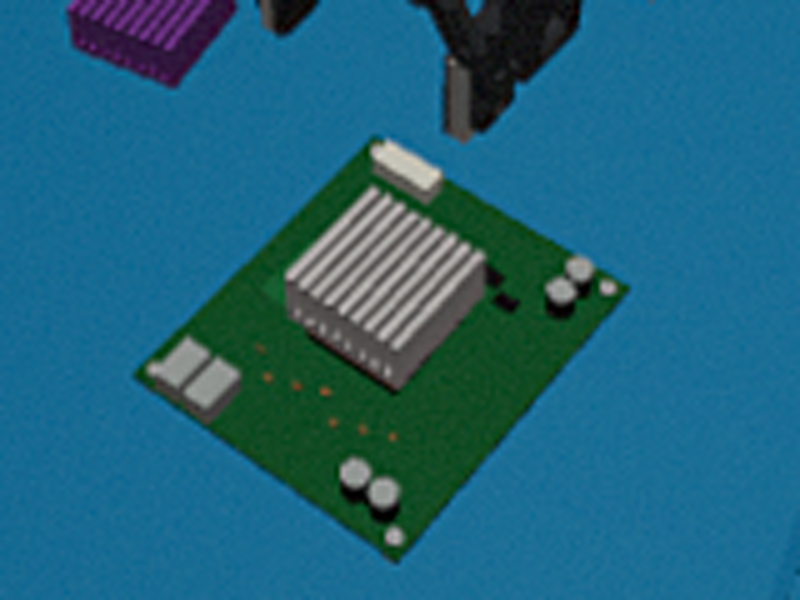

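```bash
python3 - <<'E'
from h import *
s=dict(np.load("s9.npz")); P=pts(s); Q=P[210:330,180:340]; m=(Q[...,2]>.042)&(Q[...,2]<.056)&(s["img"][210:330,180:340].min(2)>90); print("sink top",np.median(Q[m][:,2]),rect(Q[m][:,:2]))
E
python3 -m handwheel '0.05 -0.12 0 0 0 0 0.8;0.1 -0.27 0 0 0 0 0.8;0.16 -0.42 0 0 0 0 0.8;0.22 -0.57 0 0 0 0 0.8;0.28 -0.72 0 0 0 0 0.8;0.34 -0.86 0 0 0 0 0.8;0.4 -1 0 0 0 0 0.8'
python3 - <<'E'
from h import *; from cell import bot
st=bot.sense(); print(info(st)); print(go(.637,-.211,.21,-17.7,st))
E
```

```text
sink top 0.04745985498430459 (array([474.4, 196.7]), array([51.4, 50.6]), 74.8)
time_s: 13.05
position: [0.5943, -0.1065, 0.2137]
ee_rot: [1.395, 1.079, -1.398]
contact_force: [1.6, 0.3, -0.1]
finger_gap: 0.799
{'t': 13.05, 'p': array([ 0.5943, -0.1065,  0.2137]), 'jaw': np.float64(-14.75), 'xax': array([-0.003,  0.001, -1.   ]), 'q': array([-0.18,  0.29, -0.03,  1.25,  0.  ,  1.65]), 'F': array([ 1.6,  0.3, -0.1]), 'gap': 0.799}
(array([ 0.1425, -0.3484, -0.0122]), array([-0.0002, -0.0009, -0.0164]))
```

```bash
python3 -m handwheel '0.07 -0.17 -0.01 0 0 -0.008 0.8;0.142 -0.34 -0.02 0 0 -0.016 0.8;0.142 -0.348 -0.02 0 0 -0.016 0.8;0.142 -0.348 -0.02 0 0 -0.016 0.8;0.142 -0.348 -0.02 0 0 -0.016 0.8'
python3 - <<'E'
from h import *; from cell import bot
st=bot.sense(); print(info(st))
s=bot.snapshot("wrist"); cv2.imwrite("pics/w10.png",s["img"]);np.savez("w10.npz",**s)
P=pts(s); z=P[...,2]; m=((z>.009)&(z<.026)).astype(np.uint8); m[:120]=0;m[250:]=0; m=cv2.morphologyEx(m,cv2.MORPH_OPEN,np.ones((3,3)))
n,l,stt,c=cv2.connectedComponentsWithStats(m)
for i in range(1,n):
  if stt[i,4]>300: print(stt[i],np.percentile(z[l==i],90).round(4),rect(P[l==i][:,:2]))
hsv=cv2.cvtColor(s["img"],cv2.COLOR_BGR2HSV); d=((hsv[...,2]<70)).astype(np.uint8); d[:120]=0; d[245:]=0;d[:,:195]=0;d[:,315:]=0
n,l,stt,c=cv2.connectedComponentsWithStats(d); i=1+stt[1:,4].argmax(); yy,xx=np.nonzero(l==i); print(stt[i],rect(ray(s,np.c_[xx,yy],.017)))
E
```

```text
time_s: 13.55
position: [0.6364, -0.2082, 0.2083]
ee_rot: [1.431, 1.051, -1.433]
contact_force: [-0.1, -0.2, 0.1]
finger_gap: 0.802
{'t': 13.55, 'p': array([ 0.6364, -0.2082,  0.2083]), 'jaw': np.float64(-17.6), 'xax': array([-0.003,  0.001, -1.   ]), 'q': array([-0.32,  0.42,  0.13,  1.29,  0.  ,  1.56]), 'F': array([-0.1, -0.2,  0.1]), 'gap': 0.802}
[435 120  19 107 612] 0.0248 (array([ 804.5, -253.6]), array([  2.2, 105.6]), 0.2)
[ 228  160   55   54 2313] 0.0185 (array([ 637.4, -213.4]), array([50.4, 50.1]), 72.5)
[  42  207   92   43 2118] 0.0126 (array([ 461.5, -204.5]), array([46.1, 92.9]), 72.4)
[229 160  52  53 906] (array([ 637.4, -212.3]), array([50.4, 47.2]), 72.5)
```

View pics/w10.png

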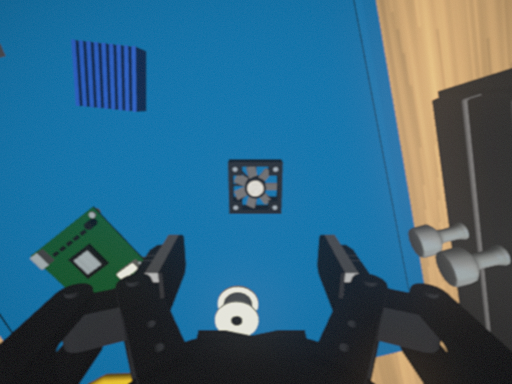

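```bash
python3 -m handwheel '0.002 -0.012 -0.15 0 0 0.001 0.74;0.002 -0.014 -0.3 0 0 0.001 0.74;0.002 -0.014 -0.38 0 0 0.001 0.74;0.002 -0.014 -0.43 0 0 0.001 0.74;0.002 -0.014 -0.43 0 0 0.001 0.74;0.002 -0.014 -0.43 0 0 0.001 0.7'; python3 tip.py;python3 tip.py
```

```text
time_s: 14.2
position: [0.6383, -0.2125, 0.0822]
ee_rot: [1.429, 1.049, -1.428]
contact_force: [0.4, 0.2, -0.5]
finger_gap: 0.696
{'t': 14.2, 'p': array([ 0.6383, -0.2125,  0.0822]), 'jaw': np.float64(-17.36), 'xax': array([ 0.002, -0.   , -1.   ]), 'q': array([-0.32,  0.48, -0.06,  1.03,  0.  ,  1.55]), 'F': array([ 0.4,  0.2, -0.5]), 'gap': 0.696}
1 151 tip z [0.0069 0.0071 0.0084 0.0085 0.009  0.0094]
-1 134 tip z [0.0062 0.0067 0.0075 0.0078 0.0083 0.0084]
{'t': 14.25, 'p': array([ 0.6387, -0.2129,  0.0828]), 'jaw': np.float64(-17.38), 'xax': array([ 0.003, -0.001, -1.   ]), 'q': array([-0.32,  0.48, -0.06,  1.03, -0.  ,  1.55]), 'F': array([-0.1, -0.8, -0.1]), 'gap': 0.699}
1 150 tip z [0.0065 0.0071 0.0079 0.008  0.0082 0.0082]
-1 129 tip z [0.008  0.0081 0.0083 0.0087 0.0089 0.0094]
```

```bash
python3 -m handwheel '-0.003 0 -0.015 0 0 0 0.7;-0.003 0 -0.027 0 0 0 0.7;-0.003 0 -0.027 0 0 0 0.7;-0.003 0 -0.027 0 0 0 0.4;-0.003 0 -0.027 0 0 0 0.4;-0.003 0 -0.027 0 0 0 0.4;-0.003 0 -0.027 0 0 0 0.4'; python3 tip.py
```

```text
time_s: 15.0
position: [0.637, -0.2133, 0.0729]
ee_rot: [1.43, 1.049, -1.429]
contact_force: [0.2, 0.0, 2.4]
finger_gap: 0.568
{'t': 15.0, 'p': array([ 0.637 , -0.2133,  0.0729]), 'jaw': np.float64(-17.43), 'xax': array([ 0., -0., -1.]), 'q': array([-0.32,  0.48, -0.07,  1.01, -0.  ,  1.55]), 'F': array([0.2, 0. , 2.4]), 'gap': 0.568}
1 119 tip z [0.0066 0.009  0.009  0.0091 0.0095 0.0096]
-1 120 tip z [0.0062 0.0063 0.008  0.0084 0.0087 0.0092]
```

Gripped at gap 0.568, which matches 50 mm as with the sink. The fan's underside is 0.0709 below the TCP. I'll lift it and look.

```bash
python3 -m handwheel '0 0 0.05 0 0 0 0.4;0 0 0.15 0 0 0 0.4;0 0 0.3 0 0 0 0.4;0 0 0.4 0 0 0 0.4;0 0 0.4 0 0 0 0.4;0 0 0.4 0 0 0 0.4'
python3 - <<'E'
from h import *; from cell import bot
s=bot.snapshot("wrist"); st=bot.sense(); print(info(st)); cv2.imwrite("pics/w11.png",s["img"]);np.savez("w11.npz",**s)
P=pts(s);p=st["position"]; z=P[...,2]; d=np.linalg.norm(P[...,:2]-p[:2],axis=2)
v,u=np.mgrid[:384,:512]
m=(abs(z-(p[2]-.056))<.008)&(u>205)&(u<297)&(v>190)&(v<310); yy,xx=np.nonzero(m);print("top z",np.median(z[m])-p[2],xx.min(),xx.max(),yy.min(),yy.max(),rect(P[m][:,:2]))
s=bot.snapshot("side"); cv2.imwrite("pics/s11.png",cv2.resize(s["img"][50:170,180:340],(800,600),interpolation=cv2.INTER_CUBIC))
E
```

```text
time_s: 15.65
position: [0.6372, -0.2133, 0.1942]
ee_rot: [1.43, 1.048, -1.428]
contact_force: [0.8, 0.0, 0.4]
finger_gap: 0.568
{'t': 15.7, 'p': array([ 0.6366, -0.2131,  0.1926]), 'jaw': np.float64(-17.42), 'xax': array([-0.,  0., -1.]), 'q': array([-0.32,  0.42,  0.11,  1.25,  0.  ,  1.55]), 'F': array([-0.6, -0.2, -0.3]), 'gap': 0.566}
top z -0.054709032537161834 206 296 202 302 (array([ 636.6, -213.2]), array([51.5, 45.9]), 72.3)
```

View pics/s11.png

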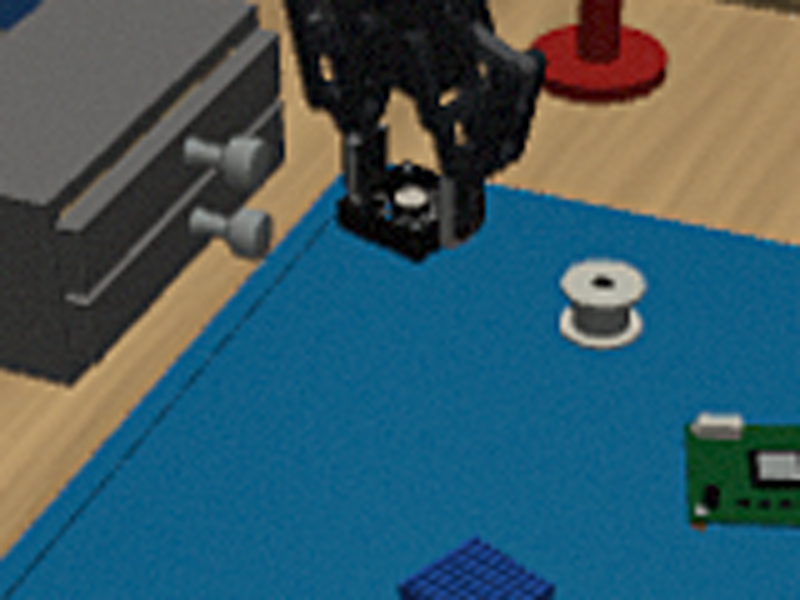

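View pics/w11.png

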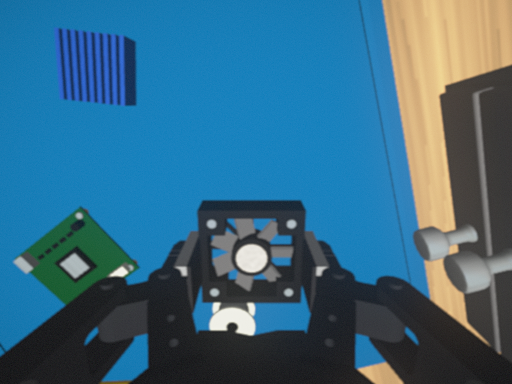

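```bash
python3 -m handwheel '-0.05 0.12 0.02 0 0 0 0.4;-0.1 0.27 0.02 0 0 0 0.4;-0.16 0.42 0.02 0 0 0 0.4;-0.22 0.57 0.02 0 0 0 0.4;-0.28 0.72 0.02 0 0 0.005 0.4;-0.34 0.86 0.02 0 0 0.01 0.4;-0.4 1 0.02 0 0 0.014 0.4'
python3 - <<'E'
from h import *; from cell import bot
st=bot.sense(); print(info(st)); print(go(.4748,.1965,.19,-14.8,st))
E
```

```text
time_s: 16.45
position: [0.5149, 0.0882, 0.1971]
ee_rot: [1.396, 1.076, -1.4]
contact_force: [1.5, 0.5, -0.4]
finger_gap: 0.571
{'t': 16.45, 'p': array([0.5149, 0.0882, 0.1971]), 'jaw': np.float64(-14.88), 'xax': array([-0.003, -0.   , -1.   ]), 'q': array([ 0.17,  0.14, -0.25,  1.18,  0.  ,  2.  ]), 'F': array([ 1.5,  0.5, -0.4]), 'gap': 0.571}
(array([-0.1338,  0.3609, -0.0237]), array([ 0.0001, -0.0009,  0.0004]))
```

```bash
python3 -m handwheel '-0.06 0.15 0 0 0 0 0.4;-0.11 0.3 0 0 0 0 0.4;-0.134 0.361 0 0 0 0 0.4;-0.134 0.361 -0.05 0 0 0 0.4;-0.134 0.361 -0.15 0 0 0 0.4;-0.134 0.361 -0.22 0 0 0 0.4;-0.134 0.361 -0.22 0 0 0 0.4;-0.134 0.361 -0.22 0 0 0 0.4'
python3 - <<'E'
from h import *; from cell import bot
for i in range(3):
  s=bot.snapshot("side"); st=bot.sense()
print(info(st)); print(go(.4748,.1965,.119,-14.8,st))
cv2.imwrite("pics/s12.png",cv2.resize(s["img"][200:320,180:340],(800,600),interpolation=cv2.INTER_CUBIC))
E
```

```text
time_s: 17.25
position: [0.4759, 0.1948, 0.1319]
ee_rot: [1.396, 1.076, -1.401]
contact_force: [-0.1, 0.5, 0.1]
finger_gap: 0.565
{'t': 17.4, 'p': array([0.4772, 0.1952, 0.1337]), 'jaw': np.float64(-14.92), 'xax': array([ 0.001,  0.001, -1.   ]), 'q': array([ 0.39,  0.16, -0.37,  1.03, -0.  ,  2.22]), 'F': array([ 0.3, -0.2, -0.6]), 'gap': 0.565}
(array([-0.0081,  0.0042, -0.049 ]), array([-0.0002,  0.0005,  0.0007]))
```

View pics/s12.png

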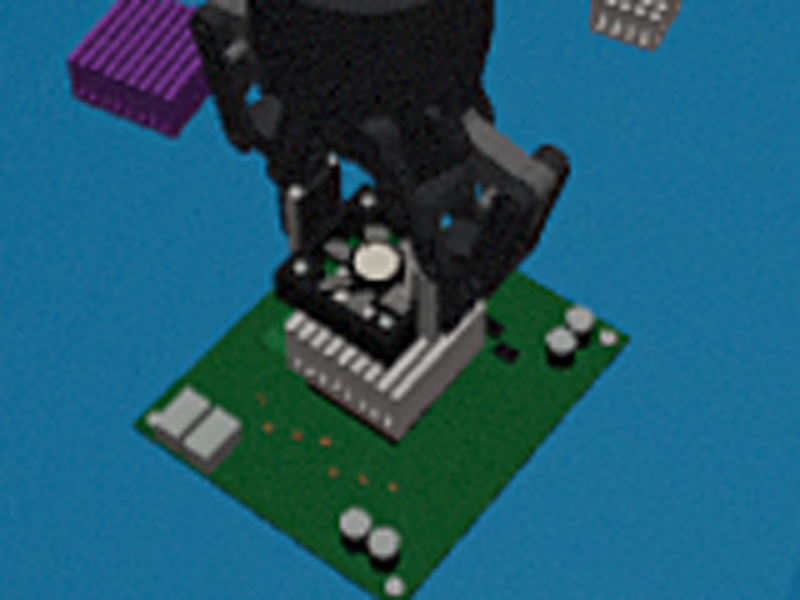

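The fan is at (355,265), square above the sink and slightly high, as expected. I'll lower it until it touches.

```bash
python3 -m handwheel '-0.007 0.004 -0.02 0 0 0 0.4;-0.007 0.004 -0.035 0 0 0 0.4;-0.007 0.004 -0.043 0 0 0 0.4;-0.007 0.004 -0.047 0 0 0 0.4;-0.007 0.004 -0.047 0 0 0 0.4'; python3 -m handwheel '0 0 -0.003 0 0 0 0.4;0 0 -0.003 0 0 0 0.4'
```

```text
time_s: 17.9
position: [0.4743, 0.1962, 0.1188]
ee_rot: [1.398, 1.075, -1.398]
contact_force: [-2.0, -0.9, 4.2]
finger_gap: 0.571
time_s: 18.1
position: [0.4743, 0.1962, 0.1188]
ee_rot: [1.399, 1.075, -1.398]
contact_force: [-4.8, -2.2, 11.3]
finger_gap: 0.566
```

```bash
python3 -m handwheel '0 0 0.003 0 0 0 0.4;0 0 0.003 0 0 0 0.78;0 0 0.003 0 0 0 0.78;0 0 0.003 0 0 0 0.78;0 0 0.1 0 0 0 0.78;0 0 0.25 0 0 0 0.78;0 0 0.35 0 0 0 0.78;0 0 0.35 0 0 0 0.78;0 0 0.35 0 0 0 0.78'
python3 - <<'E'
from h import *; from cell import bot
st=bot.sense(); print(info(st)); print(go(.453,-.02,.2,-4.4,st))
s=bot.snapshot("wrist"); cv2.imwrite("pics/w13.png",s["img"])
s=bot.snapshot("side"); cv2.imwrite("pics/s13.png",cv2.resize(s["img"][200:320,180:340],(800,600),interpolation=cv2.INTER_CUBIC))
P=pts(s)[200:320,180:340].reshape(-1,3); r=np.linalg.norm(P[:,:2]-[.475,.1965],axis=1); m=(P[:,2]>.057)&(P[:,2]<.072)&(r<.045); print("fan",np.median(P[m][:,2]),rect(P[m][:,:2]))
E
```

```text
time_s: 19.0
position: [0.4748, 0.1964, 0.2229]
ee_rot: [1.399, 1.074, -1.397]
contact_force: [0.3, 0.3, 0.1]
finger_gap: 0.777
{'t': 19.0, 'p': array([0.4748, 0.1964, 0.2229]), 'jaw': np.float64(-14.91), 'xax': array([ 0.001,  0.   , -1.   ]), 'q': array([ 0.39,  0.12, -0.23,  1.23, -0.  ,  2.22]), 'F': array([0.3, 0.3, 0.1]), 'gap': 0.777}
(array([-0.0727, -0.7214, -0.0763]), array([-0.0002,  0.0004,  0.0584]))
fan 0.06187964175919153 (array([475.2, 198.2]), array([52. , 51.4]), 74.7)
```

View pics/s13.png

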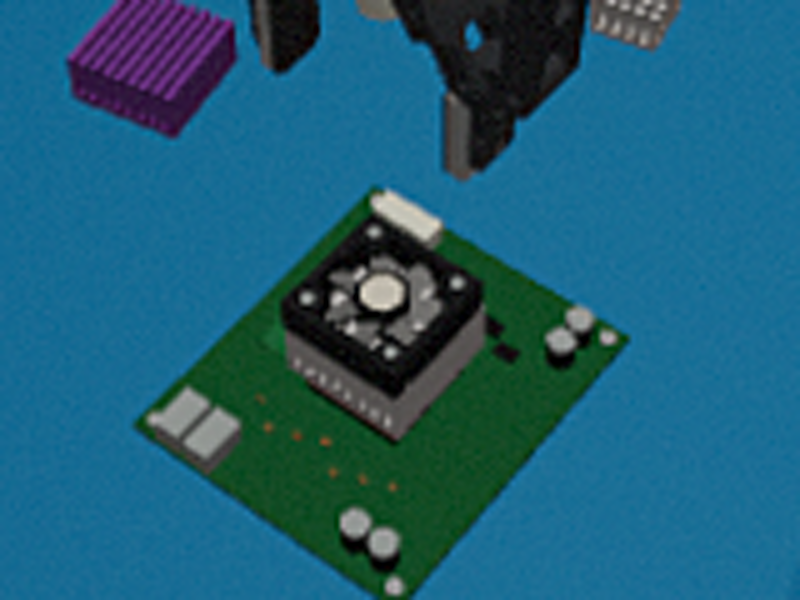

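View pics/w13.png

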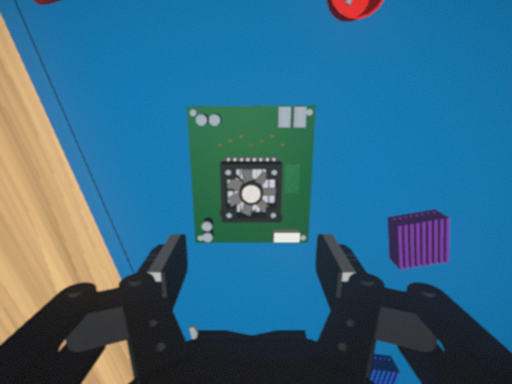

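The stack is complete and centred: the fan measures (475,198) mm with its top at 0.062 m. Now the small sink.

```bash
python3 -m handwheel '-0.01 -0.12 0 0 0 0.01 0.7;-0.03 -0.28 0 0 0 0.03 0.6;-0.05 -0.44 -0.02 0 0 0.05 0.6;-0.06 -0.6 -0.04 0 0 0.058 0.6;-0.073 -0.721 -0.06 0 0 0.058 0.6;-0.073 -0.721 -0.06 0 0 0.058 0.6;-0.073 -0.721 -0.06 0 0 0.058 0.6;-0.073 -0.721 -0.06 0 0 0.058 0.6'
python3 - <<'E'
from h import *; from cell import bot
s=bot.snapshot("wrist"); st=bot.sense(); print(info(st)); cv2.imwrite("pics/w14.png",s["img"])
hsv=cv2.cvtColor(s["img"],cv2.COLOR_BGR2HSV); P=pts(s); m=((hsv[...,1]<90)&(hsv[...,2]>100)).astype(np.uint8); m[:140]=0;m[240:]=0;m[:,:205]=0;m[:,300:]=0
yy,xx=np.nonzero(m); print(len(xx),rect(ray(s,np.c_[xx,yy],.022)))
z=P[...,2]; k=(z>.016)&(z<.03); k[:140]=0;k[240:]=0;k[:,:205]=0;k[:,300:]=0; print(rect(P[k][:,:2]))
E
```

```text
time_s: 19.9
position: [0.4524, -0.0195, 0.2039]
ee_rot: [1.266, 1.173, -1.267]
contact_force: [-0.0, -0.9, -0.2]
finger_gap: 0.599
{'t': 19.95, 'p': array([ 0.4526, -0.0192,  0.2041]), 'jaw': np.float64(-4.39), 'xax': array([-0.001,  0.   , -1.   ]), 'q': array([-0.04,  0.01, -0.38,  1.18,  0.  ,  1.6 ]), 'F': array([0.3, 0.4, 0.1]), 'gap': 0.598}
1143 (array([451.6, -20.2]), array([34.6, 30.1]), 85.7)
(array([452. , -21.9]), array([30., 30.]), 86.0)
```

View pics/w14.png

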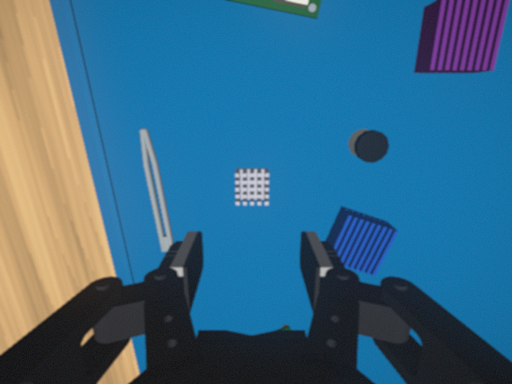

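```bash
python3 -m handwheel '-0.001 -0.006 -0.15 0 0 0 0.6;-0.001 -0.006 -0.3 0 0 0 0.6;-0.001 -0.006 -0.38 0 0 0 0.6;-0.001 -0.006 -0.42 0 0 0 0.6;-0.001 -0.006 -0.42 0 0 0 0.6;-0.001 -0.006 -0.42 0 0 0 0.2;-0.001 -0.006 -0.42 0 0 0 0.2;-0.001 -0.006 -0.42 0 0 0 0.2;-0.001 -0.006 -0.42 0 0 0 0.2;-0.001 -0.006 -0.42 0 0 0 0.2'; python3 tip.py; python3 -m handwheel '0 0 0.04 0 0 0 0.2;0 0 0.15 0 0 0 0.2;0 0 0.25 0 0 0 0.2;0 0 0.25 0 0 0 0.2;0 0 0.25 0 0 0 0.2'
python3 - <<'E'
from h import *; from cell import bot
s=bot.snapshot("wrist"); st=bot.sense(); print(info(st)); cv2.imwrite("pics/w15.png",s["img"]);np.savez("w15.npz",**s)
s=bot.snapshot("side"); cv2.imwrite("pics/s15.png",cv2.resize(s["img"][120:240,240:400],(800,600),interpolation=cv2.INTER_CUBIC))
E
```

```text
time_s: 20.95
position: [0.4536, -0.0217, 0.0804]
ee_rot: [1.268, 1.169, -1.263]
contact_force: [-0.2, 0.8, 7.4]
finger_gap: 0.334
{'t': 20.95, 'p': array([ 0.4536, -0.0217,  0.0804]), 'jaw': np.float64(-4.46), 'xax': array([ 0.004,  0.   , -1.   ]), 'q': array([-0.05,  0.1 , -0.58,  0.89,  0.  ,  1.6 ]), 'F': array([-0.2,  0.8,  7.4]), 'gap': 0.334}
1 125 tip z [0.0086 0.0087 0.0092 0.0105 0.0117 0.0123]
-1 122 tip z [0.0069 0.0074 0.0088 0.0091 0.0102 0.0103]
time_s: 21.5
position: [0.4529, -0.0219, 0.1549]
ee_rot: [1.268, 1.169, -1.265]
contact_force: [-0.5, 0.2, 0.1]
finger_gap: 0.33
{'t': 21.55, 'p': array([ 0.4522, -0.0218,  0.1538]), 'jaw': np.float64(-4.47), 'xax': array([ 0., -0., -1.]), 'q': array([-0.05,  0.04, -0.47,  1.06, -0.  ,  1.6 ]), 'F': array([0.1, 0.4, 0.2]), 'gap': 0.333}
```

View pics/s15.png

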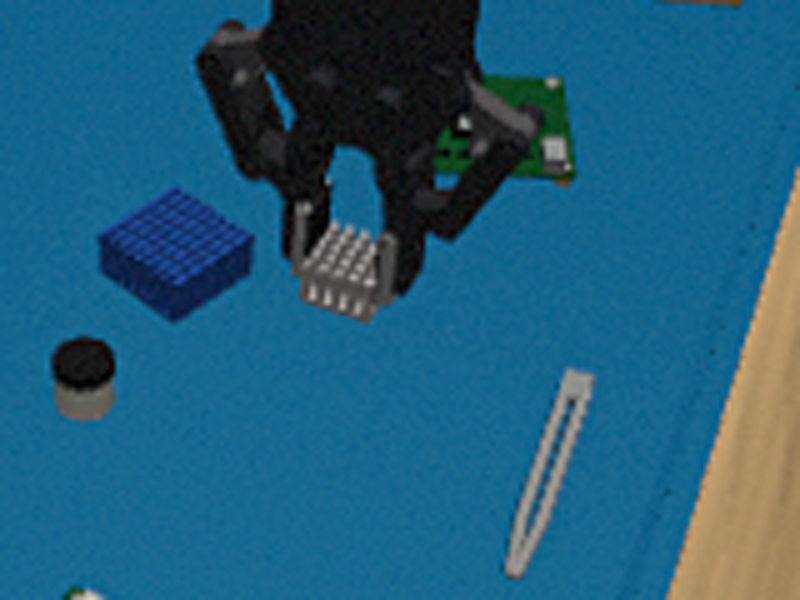

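View pics/w15.png

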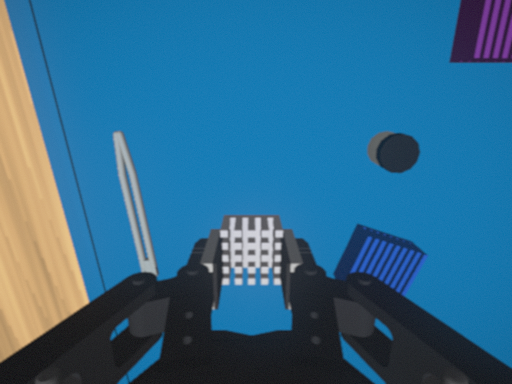

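```bash
python3 -m handwheel '0 -0.12 0.03 0 0 0.03 0.2;0 -0.27 0.03 0 0 0.06 0.2;0 -0.42 0.03 0 0 0.1 0.2;-0.002 -0.58 0.03 0 0 0.133 0.2;-0.004 -0.712 0.03 0 0 0.133 0.2;-0.004 -0.712 -0.05 0 0 0.133 0.2;-0.004 -0.712 -0.15 0 0 0.133 0.2;-0.004 -0.712 -0.16 0 0 0.133 0.2;-0.004 -0.712 -0.16 0 0 0.133 0.2'
python3 - <<'E'
from h import *; from cell import bot
for i in range(3):
  s=bot.snapshot("side"); st=bot.sense()
print(info(st)); print(go(.4508,-.2357,.0924,19.4,st))
cv2.imwrite("pics/s16.png",cv2.resize(s["img"][80:200,260:420],(800,600),interpolation=cv2.INTER_CUBIC))
s=bot.snapshot("wrist"); cv2.imwrite("pics/w16.png",s["img"])
E
```

```text
time_s: 22.5
position: [0.45, -0.2348, 0.1044]
ee_rot: [0.955, 1.355, -0.956]
contact_force: [-0.4, 0.2, 0.5]
finger_gap: 0.334
{'t': 22.65, 'p': array([ 0.4518, -0.2354,  0.1068]), 'jaw': np.float64(19.51), 'xax': array([ 0.001, -0.001, -1.   ]), 'q': array([-0.48,  0.17, -0.43,  0.97, -0.  ,  0.75]), 'F': array([-1.3, -1. ,  0.4]), 'gap': 0.335}
(array([-0.0033, -0.001 , -0.048 ]), array([ 0.0002,  0.0005, -0.0006]))
```

View pics/s16.png

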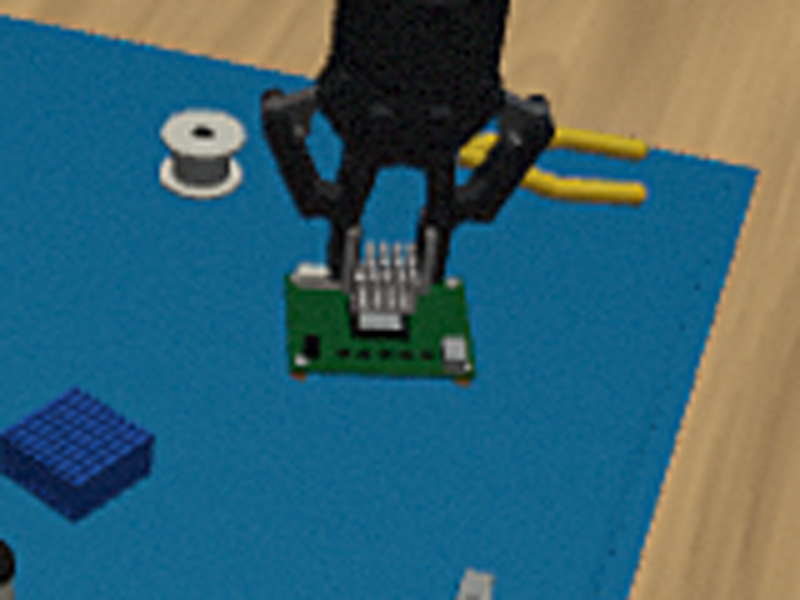

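View pics/w16.png

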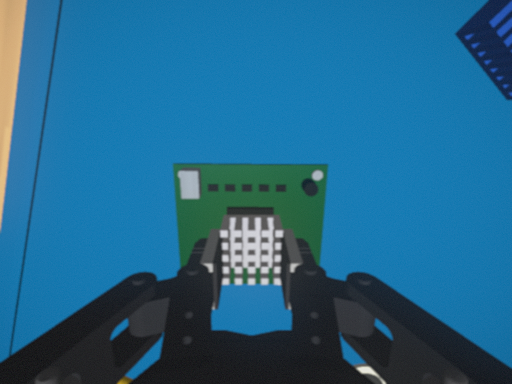

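The small sink is square over the small chip, at (250,250) in the wrist view. I'll lower it until it touches.

```bash
python3 -m handwheel '-0.003 -0.001 -0.02 0 0 -0.001 0.2;-0.003 -0.001 -0.035 0 0 -0.001 0.2;-0.003 -0.001 -0.043 0 0 -0.001 0.2;-0.003 -0.001 -0.047 0 0 -0.001 0.2;-0.003 -0.001 -0.047 0 0 -0.001 0.2'; python3 -m handwheel '0 0 -0.003 0 0 0 0.2;0 0 -0.003 0 0 0 0.2'
```

```text
time_s: 23.2
position: [0.45, -0.2355, 0.0924]
ee_rot: [0.958, 1.35, -0.957]
contact_force: [-3.8, 1.1, 9.3]
finger_gap: 0.336
time_s: 23.4
position: [0.45, -0.2355, 0.0923]
ee_rot: [0.958, 1.349, -0.957]
contact_force: [-6.2, 3.8, 17.2]
finger_gap: 0.333
```

```bash
python3 -m handwheel '0 0 0.005 0 0 0 0.2;0 0 0.005 0 0 0 0.6;0 0 0.005 0 0 0 0.6;0 0 0.005 0 0 0 0.6;0 0 0.1 0 0 0 0.6;0 0 0.25 0 0 0 0.6;0 0 0.35 0 0 0 0.6;0 0 0.35 0 0 0 0.6;0 0 0.35 0 0 0 0.6'
python3 - <<'E'
from h import *; from cell import bot
st=bot.sense(); print(info(st))
w=bot.snapshot("wrist"); cv2.imwrite("pics/w17.png",w["img"])
s=bot.snapshot("side"); cv2.imwrite("pics/s17.png",s["img"])
P=pts(s).reshape(-1,3)
for k,c,r,lo,hi in (("ssink",(.451,-.2357),.025,.027,.04),("fan",(.475,.1965),.045,.057,.072),("jar",(.5556,.0124),.03,.022,.035),("reel",(.578,-.335),.04,.024,.04),("cup",(.599,.329),.04,.022,.035)):
    m=(np.linalg.norm(P[:,:2]-c,axis=1)<r)&(P[:,2]>lo)&(P[:,2]<hi); print(k,m.sum(),np.median(P[m][:,2]).round(4),rect(P[m][:,:2]))
Pw=pts(w).reshape(-1,3); m=(np.linalg.norm(Pw[:,:2]-(.451,-.2357),axis=1)<.025)&(Pw[:,2]>.027)&(Pw[:,2]<.042); print("ss wrist",rect(Pw[m][:,:2]))
hsv=cv2.cvtColor(w["img"],cv2.COLOR_BGR2HSV); g=(hsv[...,0]>45)&(hsv[...,0]<80)&(hsv[...,1]>80); yy,xx=np.nonzero(g); print("board",rect(ray(w,np.c_[xx,yy],.010)))
E
```

```text
time_s: 24.3
position: [0.4505, -0.2358, 0.1958]
ee_rot: [0.958, 1.349, -0.957]
contact_force: [0.1, 0.8, -0.6]
finger_gap: 0.601
{'t': 24.3, 'p': array([ 0.4505, -0.2358,  0.1958]), 'jaw': np.float64(19.3), 'xax': array([ 0.001, -0.001, -1.   ]), 'q': array([-0.48,  0.12, -0.29,  1.17,  0.  ,  0.75]), 'F': array([ 0.1,  0.8, -0.6]), 'gap': 0.601}
ssink 85 0.0322 (array([ 450. , -234.3]), array([29.7, 33.9]), 20.0)
fan 584 0.0618 (array([474.7, 198. ]), array([52.1, 51. ]), 76.4)
jar 108 0.0273 (array([555.9,  11.8]), array([26.2, 25.3]), 14.0)
reel 133 0.0291 (array([ 578.4, -335.8]), array([45.8, 42.4]), 68.9)
cup 183 0.0265 (array([597., 330.]), array([43.4, 45.1]), 35.4)
ss wrist (array([ 449.7, -236.2]), array([29.9, 30.1]), 19.5)
board (array([ 450.5, -237.5]), array([87.8, 77.7]), 19.3)
```

View pics/s17.png

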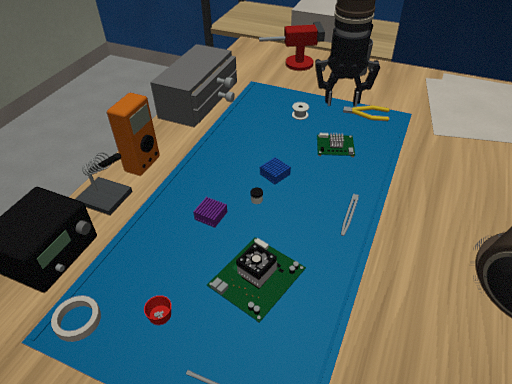

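View pics/w17.png

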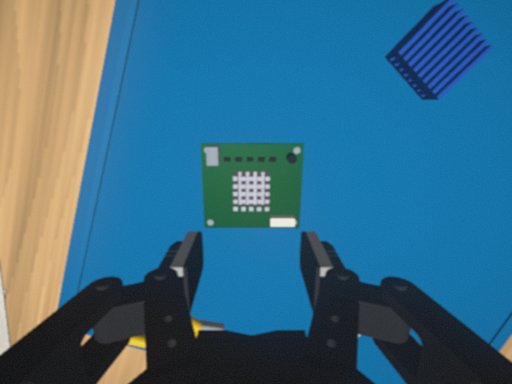

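Both assemblies are in place: the stack at side (257,262) and the small sink at (337,141). The jar, reel and cup haven't moved, and the gripper is clear of everything.

```bash
python3 -c "
from cell import bot
print(bot.hand_in())"
```

```text
the job is handed in; nothing more can be done
None
```

The cooling is back on both boards and the job is handed in at about 24 s of the 104 s allowed. No verdict was reported.

- **Large board:** I stacked the copper block, the silver heat sink and the fan on the big chip, in that order. In the last check the fan measured about 2 mm from the chip's centre, 1–2° off square, and at the right height. I measured the block and sink just after placing each one, and both were within about 2 mm of centre. I did not measure them again once they were covered.
- **Small board:** The pin-fin sink is within about 2 mm of the chip's centre, square with the board and at the right height.
- **Left alone:** The jar, reel and cup measured within 1 mm of where they started. The blue and purple look-alikes were not touched.
- **Forces:** The highest contact force I read was about 17 N, while setting the small sink down.

The side and wrist views disagreed by up to about 2 mm, roughly the calibration error and well inside the 10 mm tolerance. No check failed.

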